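Empty the breaker's relay unit for overhaul

TASK

Before anything else press the large discharge button on the test box fully down and let it up again. Then draw every plug-in relay out sideways by its pull tab (the unit's steel cover blocks the top) and lay them in the parts tray, one to a compartment, each with its body flat on the compartment's floor. When all are stored, press the small test button on the test box fully down and release it; leave the other things on the bench where they are.

Things in the scene. Friction and masses are not known exactly. Their poses are not given: they have to be found in the camera images.
- unit: Relay unit, fixed to the bench: grey and black block 90 mm deep (x), 222 wide (y), 74 high, with a fixed steel cover on top. Origin at bench level under the middle of its open face, which looks along the unit's +x; the block lies at x = -90 to 0 mm. Four bays in a row, at y = -78, -26, 26 and 78 mm, open in this face only.
- unit_face (a point): Middle of the unit's open face, 42 mm above the bench, at the height of the tabs' middles; axes as the unit's. Each bay is 34 wide, 48 high, 68 mm deep, its floor 20 mm above the bench. A relay's body fills its bay, its tab sticks out to x = 34 mm; neighbouring tabs stand 40 mm apart in the clear. Pulling about 75 mm along +x frees a relay.
- tray: Low aluminium parts tray, fixed to the bench, 252 mm (x) by 126 mm (y). Origin under its centre. Floor 4 mm thick; outer walls 4 mm thick, up to 20 mm above the bench; a cross of 4 mm ribs, up to 12 mm above the bench, makes four compartments, each wide enough for one relay only.
- tray_a (a point): Centre of the floor of one of the tray's four compartments (each 120 mm along the tray's x, 57 mm along y inside). Axes as the tray's.
- tray_b (a point): Centre of the floor of one of the tray's four compartments (each 120 mm along the tray's x, 57 mm along y inside). Axes as the tray's.
- tray_c (a point): Centre of the floor of one of the tray's four compartments (each 120 mm along the tray's x, 57 mm along y inside). Axes as the tray's.
- tray_d (a point): Centre of the floor of one of the tray's four compartments (each 120 mm along the tray's x, 57 mm along y inside). Axes as the tray's.
- testbox: Grey box fixed to the bench, 124 (x) x 70 (y) x 45 mm high, with two round black push buttons on top, each in a steel collar. Origin under its centre.
- discharge_top (a point): Centre of the top of the large button (36 mm across, at x = -28 mm on the box). Top 63 mm above the bench when up.
- discharge (a joint): Travel of the large button in m: 0 up, 0.006 fully down (about 5 N); a spring returns it.
- test_top (a point): Centre of the top of the small button (22 mm across, at x = 34 mm on the box). Top 63 mm above the bench when up.
- test (a joint): Travel of the small button in m: 0 up, 0.006 fully down (about 5 N); a spring returns it.
- relay1: One of up to four identical plug-in relays (some may be absent). White and grey body 64 x 30 x 44 mm (x, y, z); from the middle of its +x end sticks a black pull tab 34 long, 12 wide (y), 24 high (z). About 90 g. Origin: centre of the body; the tab's middle is 49 mm from it along +x. At the start it sits in a bay of the unit, axes along the unit's, only the tab showing.
- relay2: One of up to four identical plug-in relays (some may be absent). White and grey body 64 x 30 x 44 mm (x, y, z); from the middle of its +x end sticks a black pull tab 34 long, 12 wide (y), 24 high (z). About 90 g. Origin: centre of the body; the tab's middle is 49 mm from it along +x. At the start it sits in a bay of the unit, axes along the unit's, only the tab showing.
- relay3: One of up to four identical plug-in relays (some may be absent). White and grey body 64 x 30 x 44 mm (x, y, z); from the middle of its +x end sticks a black pull tab 34 long, 12 wide (y), 24 high (z). About 90 g. Origin: centre of the body; the tab's middle is 49 mm from it along +x. At the start it sits in a bay of the unit, axes along the unit's, only the tab showing.
- relay4: One of up to four identical plug-in relays (some may be absent). White and grey body 64 x 30 x 44 mm (x, y, z); from the middle of its +x end sticks a black pull tab 34 long, 12 wide (y), 24 high (z). About 90 g. Origin: centre of the body; the tab's middle is 49 mm from it along +x. At the start it sits in a bay of the unit, axes along the unit's, only the tab showing.
- bolt: Bystander, loose: brass bolt standing on its head, 26 mm across, 45 mm high. Origin under its centre.
- tape: Bystander, loose: roll of black tape lying flat, 60 mm across, 19 mm high. Origin under its centre.
- screwdriver: Bystander, loose: screwdriver lying on the bench beside the unit or the tray.
- tin: Bystander, loose: steel tin, 72 mm across, 50 mm high. Origin under its centre.
- spool: Bystander, loose: empty grey plastic spool standing on end, 50 mm across, 40 mm high. Origin under its centre.
- insulator: Bystander, loose: white ceramic insulator, 52 mm across, 50 mm high.

How it is judged:
By the outcome, as a careful person would: the job done as asked, in the order asked, and still so for the second after the job is handed in, with the robot touching nothing.
Of relay1, relay2, relay3, relay4 only 3 to 4 are there at a start; the rules pass over those that are not, and their reading is None.
At some moment in a run one of relay1, relay2, relay3, relay4 may be knocked a few centimetres aside while the robot is not near it.
Once in a run the grip may slacken for a moment while it holds something.
It also fails if it takes over 210 s, if anything falls off the work surface, if the arm or the gripper's body presses on something with over 40 N, if the wrist force passes 120 N, or if a joint passes its speed limit or range.

ROBOT

A 7-joint arm with a two-finger parallel gripper is mounted at the origin on the work surface. World frame = base frame: x ahead of the robot, y to its left, z up, the work surface at z = 0. Lengths are in m, angles in rad, forces in N, time in s.
With the tool pointing down it reaches from about 0.35 to 0.9 m from the base axis. Payload 7.2 kg.
Tool frame: the origin (TCP) lies between the finger pads; the fingertips stand 14 mm ahead of it and the grasp point (between the pads) lies 5 mm behind it (tips_ahead is the distance from the TCP to the fingertips, in m); z points along the fingers, y is the direction in which the jaws open and shut (so a half turn about z gives the same grasp; the last joint's range is limited). The gripper opens to 88 mm and grips with 3 to 60 N. Pads are 20 mm wide; open, the fingers measure 115 mm over their backs; the gripper's body (75 mm by 178 mm) begins 61 mm behind the grasp point.
Start: joints at [-1.411, 0.411, -0.013, 1.596, 0.006, 1.134, -0.082], TCP at [0.141, 0.609, 0.237] pointing down, gripper open.
Joint ranges: [-2.95, 2.95], [-0.29, 1.99], [-1.47, 1.44], [0.14, 2.54], [-1.03, 4.17], [0.13, 1.85], [-2.86, 2.86]. Speed limits (rad/s): [2.39, 2.39, 3.01, 3.01, 3.14, 3.14, 3.14].

INTERFACE

Orientations are given as a 3x3 rotation matrix whose columns are the frame's x, y, z axes.
In Python, from cell import * gives the robot as it stands.
- The arm moves only by the shell command python3 -m inch 'ROWS' [FORCE]. ROWS is JSON, a list of rows, each an object of numbers: "x", "y", "z": the shift along the world's x, y, z as a fraction of full scale; "wx", "wy", "wz": the turn, a rotation vector about the world's x, y, z as a fraction of full scale; "claw": the closure in counts, from 0 (fully open) to 255 (shut). A call has exactly 10 rows; each row is the pose to reach, as a shift and turn from the pose commanded when the call began; what a row does not reach only later rows make up. Full scale, the value 1, is 120 mm for a shift and 90 degrees for a turn. A row lasts 1/8 s, in which the tool goes at most 62.5 mm and 10.7 degrees, less where a joint would pass 70% of its speed; a pose out of reach is approached as far as the arm can. A call with a number of a shift or a turn outside -1 to 1 is refused whole. A call with a gripper value outside its range is refused whole. The fingers move at their own pace and stop on an object; FORCE is the grip in N (left out, the last holds). Time passes only in rows, so rows that repeat a pose let the fingers close, or fill a call up. It gives the time, the measured TCP pose, the force and the opening at its end, in the units of the state.
- get_obs(): the state, without advancing time (a new reading comes with each control period).
- snapshot(name): name is "scene" or "top" or "wrist"; returns a dict with "frame" (400x640x3 uint8, red, green, blue), "depth" (400x640 float32, m along the optical axis (not along the pixel's ray), 0 where there is no reading), "fovy" (degrees; the focal length in pixels is half the picture's height over the tangent of half this angle, whatever the lens; pixels are square), "cx", "cy" (the principal point, pixels), "k1" (the pictures are not rectified: a ray, as slopes to the right and down, at radius r is drawn at 1 + k1 r^2 times it, then the intrinsics apply), "eye" and "attitude" of the camera in the world. Camera axes: x right, y down, z forward; pixel columns grow to the right and rows downward; lengths in m; the calibration is good to about 2 mm. A picture is of the moment at which its call begins.
- job_done(): hands the job in, once; it reports no verdict.
The state is a dict: "time_s": time; "joint_pos": joint angles; "dq": joint speeds; "joint_torque": joint torques, N m; "position": TCP position; "ee_rot": TCP orientation; "ft_force": force on the tool from outside, world axes, zero at the start; "torque": the same for the moment, N m; "opening": opening from 0.0 (shut) to 1.0 (fully open).
Only numpy, scipy, OpenCV 4.12 (cv2) and the standard library are available. Lean on these libraries where they do the work, as an engineer would, in place of code of your own. Each camera call takes 0.05 s, during which the arm holds its last target.

## Working session

There is one attempt and no reset: what is moved stays moved. The work goes in short steps, Python scripts to look and compute and a shell command to move; the robot and the scene stay as the last step left them, time stands still between calls to the robot, and variables do not carry over. Pictures are saved under pics/ and viewed, and the job is handed in when it is done.

```bash
ls; mkdir -p pics; cat > h.py <<'E'
from cell import *
import numpy as np, cv2
def snap(n,f):
    s=snapshot(n); cv2.imwrite('pics/'+f,cv2.cvtColor(s['frame'],cv2.COLOR_RGB2BGR)); np.savez('/tmp/'+f+'.npz',**s); return s
def cloud(s):
    h,w=s['depth'].shape; f=h/2/np.tan(np.radians(s['fovy'])/2)
    K=np.array([[f,0,s['cx']],[0,f,s['cy']],[0,0,1.]])
    u,v=np.meshgrid(np.arange(w),np.arange(h))
    p=np.stack([u,v],-1).reshape(-1,1,2).astype(np.float64)
    r=cv2.undistortPoints(p,K,np.array([float(s['k1']),0,0,0])).reshape(h,w,2)
    c=np.dstack([r,np.ones((h,w))])*s['depth'][...,None]
    P=c@np.array(s['attitude']).T+np.array(s['eye'])
    P[s['depth']==0]=np.nan
    return P
E
python3 - <<'E'
from h import *
print(get_obs())
for n in ['scene','top','wrist']:
    s=snap(n,n+'0.png'); print(n,s['eye'],np.round(s['attitude'],3).tolist(),s['fovy'],s['k1'])
E
```

```text
pics
{'time_s': 0.0, 'joint_pos': array([-1.41121595,  0.41192623, -0.0126981 ,  1.59704284,  0.00560065,
        1.13427813, -0.08221733]), 'dq': array([-0.00085191, -0.00114263,  0.00023128, -0.00097811,  0.00031838,
        0.00120667,  0.0015828 ]), 'joint_torque': array([-3.17092451e-05, -5.87948871e+01,  6.41920958e-01, -2.91077381e+01,
       -5.38035936e-02,  1.80966669e-02,  1.27180251e-04]), 'position': array([0.14107413, 0.60837752, 0.23579321]), 'ee_rot': array([[-9.74168865e-01,  2.25820641e-01, -2.46961181e-04],
       [ 2.25820744e-01,  9.74167558e-01, -1.60001731e-03],
       [-1.20735365e-04, -1.61445600e-03, -9.99998689e-01]]), 'ft_force': array([-0.25210451, -0.10390956, -0.33904313]), 'torque': array([0.03298866, 0.01521734, 0.03215695]), 'opening': 1.003115390240774}
scene [ 1.33743372 -0.05521554  0.96889512] [[0.095, 0.752, -0.652], [0.995, -0.079, 0.054], [-0.011, -0.654, -0.756]] 49.699129237478644 0.014060683968939685
top [0.37264705 0.01218932 1.21639767] [[0.007, -0.986, 0.168], [-1.0, -0.011, -0.023], [0.024, -0.168, -0.986]] 52.788900809752256 -0.10207354914263687
wrist [0.06001732 0.62803645 0.38392262] [[0.225, 0.93, 0.291], [0.974, -0.215, -0.067], [0.001, 0.299, -0.954]] 62.595440610546895 0.008232545559930641
```

View pics/scene0.png

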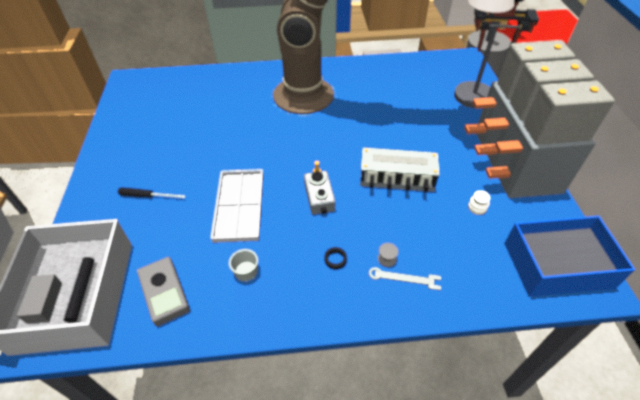

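View pics/top0.png

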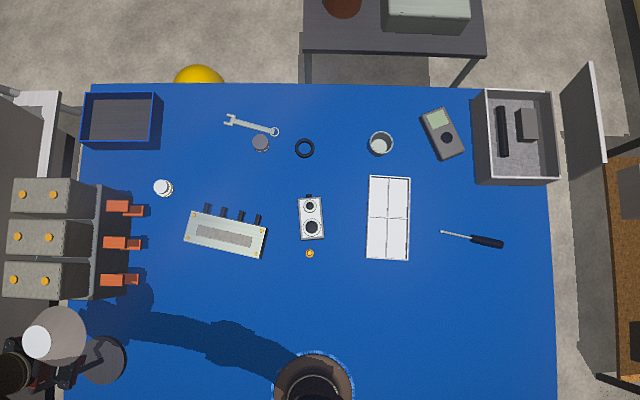

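View pics/wrist0.png

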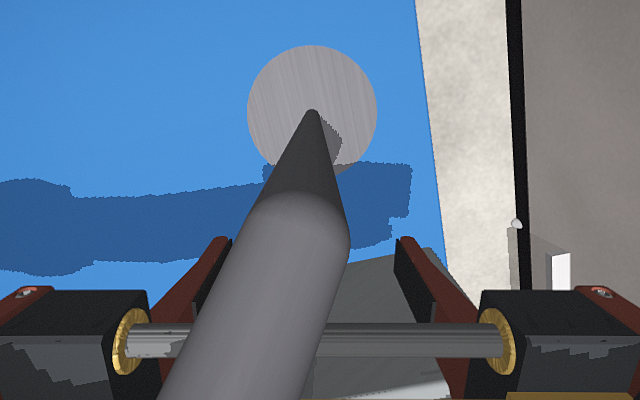

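The scene camera shows the unit around (400,168) with four tabs, the test box at (320,192), the tray at (238,205), and a post near the gripper. Next I'll measure all of these.

```bash
python3 - <<'E'
from h import *
def up(n,b,k,o):
    im=cv2.imread('pics/'+n); x0,y0,x1,y1=b
    cv2.imwrite('pics/'+o,cv2.resize(im[y0:y1,x0:x1],None,fx=k,fy=k,interpolation=cv2.INTER_CUBIC))
up('top0.png',(150,160,420,280),2.9,'topc.png')
up('top0.png',(0,270,200,400),4,'topd.png')
up('scene0.png',(420,0,620,150),4,'scened.png')
T={n:dict(np.load('/tmp/%s0.png.npz'%n)) for n in ['scene','top','wrist']}
P=cloud(T['top'])
np.set_printoptions(precision=3,suppress=True)
for nm,(u,v) in dict(tabA=(194,209),tabB=(209,211),tabC=(241,216),tabD=(258,219),but1=(312,227),but2=(311,206),bolt=(309,253),tape=(305,139),tin=(380,145),spool=(261,143),ins=(163,188),trayc=(388,218),bench=(340,300),cov=(225,235),lampbase=(110,370),head=(40,345),sd=(480,240)).items(): print(nm,P[v,u])
W=cloud(T['wrist'])
for u,v in [(270,80),(320,120),(320,200),(250,300),(350,250),(100,100)]: print(u,v,W[v,u])
S=cloud(T['scene'])
for u,v in [(475,95),(485,60),(490,40),(495,15),(530,18)]: print(u,v,S[v,u])
E
```

```text
tabA [ 0.534  0.367 -0.001]
tabB [ 0.529  0.321 -0.004]
tabC [0.508 0.212 0.056]
tabD [0.5   0.163 0.052]
but1 [0.477 0.006 0.065]
but2 [0.537 0.009 0.068]
bolt [nan nan nan]
tape [0.754 0.03  0.015]
tin [ 0.743 -0.206  0.001]
spool [0.732 0.163 0.04 ]
ins [0.589 0.449 0.051]
trayc [ 0.511 -0.224  0.012]
bench [ 0.267 -0.079  0.003]
cov [0.451 0.252 0.074]
lampbase [0.054 0.591 0.018]
head [0.215 0.501 0.49 ]
sd [ 0.444 -0.502  0.028]
270 80 [0.034 0.588 0.021]
320 120 [0.078 0.629 0.124]
320 200 [nan nan nan]
250 300 [nan nan nan]
350 250 [0.254 0.631 0.   ]
100 100 [ 0.011  0.395 -0.001]
475 95 [0.097 0.615 0.019]
485 60 [0.085 0.618 0.152]
490 40 [0.086 0.613 0.227]
495 15 [0.155 0.567 0.347]
530 18 [0.182 0.663 0.345]
```

View pics/topc.png

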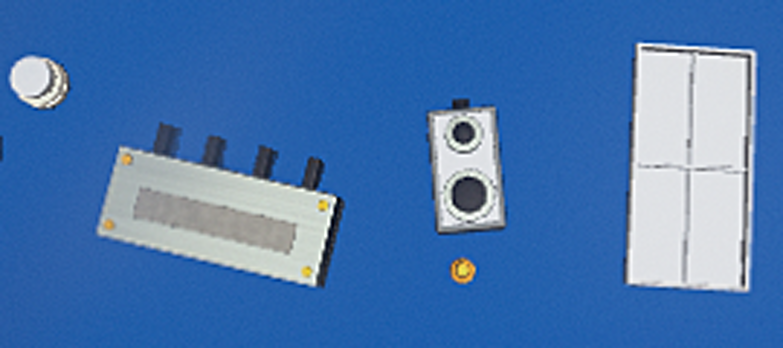

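View pics/scened.png

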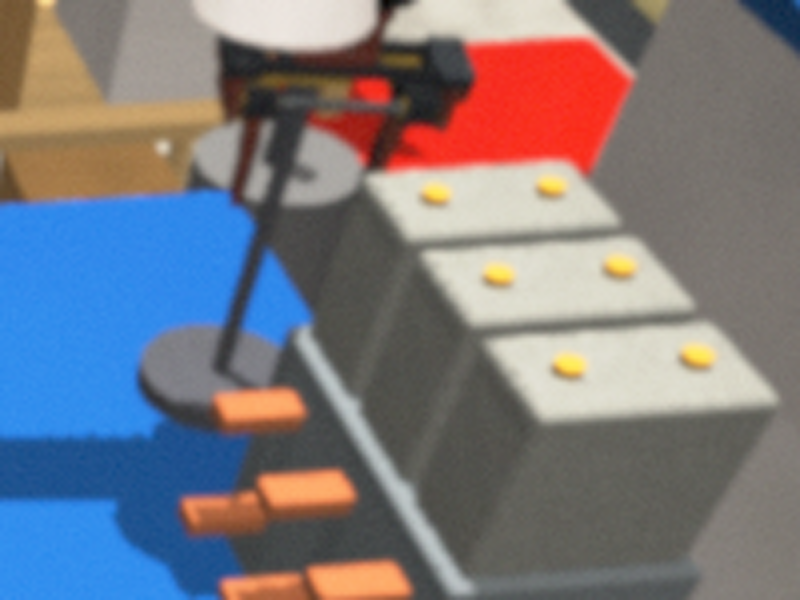

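View pics/topd.png

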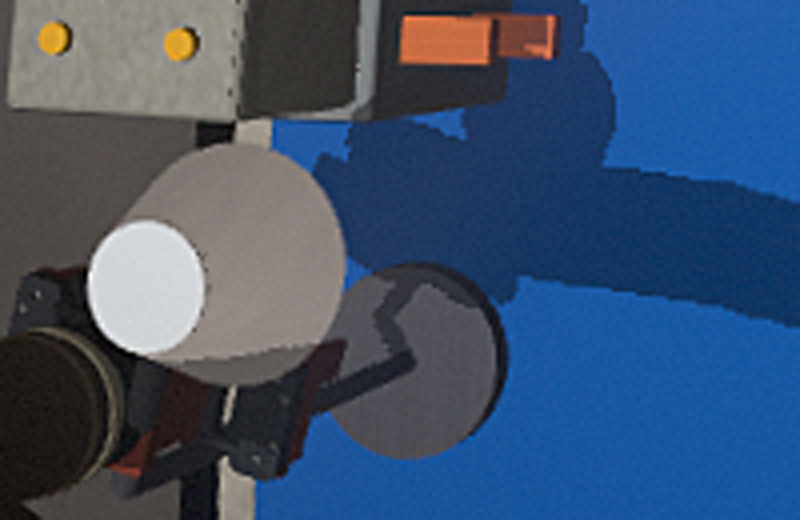

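```bash
python3 - <<'E'
from h import *
np.set_printoptions(precision=3,suppress=True)
T={n:dict(np.load('/tmp/%s0.png.npz'%n)) for n in ['scene','top','wrist']}
P=cloud(T['top'])
for v in range(300,400,6):
    print(v,[ '%d:%.2f,%.2f,%.2f'%(u,*P[v,u]) for u in range(0,130,10) if np.isfinite(P[v,u,0])])
S=cloud(T['scene'])
print('scene')
for v in range(0,110,5):
    print(v,[ '%d:%.2f,%.2f,%.2f'%(u,*S[v,u]) for u in range(464,545,8) if np.isfinite(S[v,u,0])])
E
```

```text
300 ['0:0.20,1.25,-0.34', '10:0.20,1.25,-0.39', '20:0.19,1.25,-0.46', '30:0.19,1.26,-0.54', '40:0.18,1.25,-0.60', '50:0.18,1.25,-0.68', '60:0.17,1.24,-0.75', '70:0.25,0.74,-0.00', '80:0.25,0.71,-0.00', '90:0.27,0.57,0.20', '100:0.25,0.64,0.00', '110:0.25,0.61,0.00', '120:0.26,0.58,-0.00']
306 ['0:0.18,1.25,-0.34', '10:0.17,1.25,-0.40', '20:0.16,1.26,-0.47', '30:0.16,1.25,-0.53', '40:0.15,1.25,-0.60', '50:0.15,1.25,-0.68', '60:0.28,0.51,0.42', '70:0.23,0.74,0.00', '80:0.23,0.71,-0.00', '90:0.23,0.67,0.00', '100:0.24,0.64,-0.00', '110:0.24,0.61,-0.00', '120:0.24,0.58,-0.00']
312 ['0:0.15,1.25,-0.35', '10:0.15,1.25,-0.40', '20:0.14,1.25,-0.47', '30:0.13,1.25,-0.53', '40:0.13,1.25,-0.61', '50:0.27,0.51,0.45', '60:0.27,0.50,0.44', '70:0.27,0.48,0.43', '80:0.22,0.70,0.00', '90:0.22,0.67,0.00', '100:0.22,0.64,0.00', '110:0.22,0.61,-0.00', '120:0.22,0.58,-0.00']
318 ['0:0.13,1.24,-0.34', '10:0.12,1.26,-0.41', '20:0.11,1.25,-0.47', '30:0.10,1.26,-0.55', '40:0.26,0.52,0.46', '50:0.26,0.50,0.46', '60:0.26,0.49,0.45', '70:0.26,0.47,0.44', '80:0.26,0.46,0.42', '90:0.20,0.67,-0.00', '100:0.20,0.64
[... 8562 characters left out ...]
,0.02', '480:0.10,0.63,0.02', '488:0.28,0.56,0.16', '496:0.32,0.56,0.18', '504:0.35,0.57,0.20', '512:0.39,0.57,0.23', '520:0.42,0.57,0.26', '528:0.45,0.57,0.28', '536:0.48,0.57,0.30', '544:0.51,0.57,0.32']
100 ['464:0.12,0.57,0.02', '472:0.13,0.59,0.02', '480:0.32,0.52,0.17', '488:0.32,0.54,0.17', '496:0.33,0.56,0.18', '504:0.37,0.56,0.20', '512:0.39,0.57,0.22', '520:0.43,0.57,0.25', '528:0.46,0.57,0.27', '536:0.49,0.57,0.29', '544:0.52,0.57,0.31']
105 ['464:0.13,0.57,-0.00', '472:0.14,0.59,0.01', '480:0.34,0.51,0.16', '488:0.33,0.54,0.16', '496:0.34,0.56,0.17', '504:0.38,0.56,0.19', '512:0.40,0.57,0.21', '520:0.44,0.57,0.24', '528:0.46,0.57,0.25', '536:0.50,0.57,0.28', '544:0.52,0.57,0.30']
```

```bash
python3 - <<'E'
from h import *
a=cv2.imread('pics/top0.png')[330:400,0:120]; b=cv2.imread('pics/scene0.png')[0:100,450:560]
f=lambda i,k:cv2.resize(i,None,fx=k,fy=k,interpolation=cv2.INTER_LANCZOS4)
g=lambda i:np.clip(255*(i/255.)**.5,0,255).astype(np.uint8)
cv2.imwrite('pics/a.png',g(f(a,6.6))); cv2.imwrite('pics/b.png',g(f(b,6)))
T={n:dict(np.load('/tmp/%s0.png.npz'%n)) for n in ['scene','top','wrist']}
S=cloud(T['scene']);P=cloud(T['top'])
for n,C in (('S',S),('T',P)):
    m=np.isfinite(C[...,0])&(C[...,0]>0.02)&(C[...,0]<.30)&(C[...,1]>.42)&(C[...,1]<.75)&(C[...,2]>.2)&(C[...,2]<.6)
    q=C[m]; np.save('/tmp/%s.npy'%n,q)
    for z in np.arange(.24,.58,.02):
        k=q[abs(q[:,2]-z)<.01]
        if len(k): print(n,'z%.2f'%z,len(k),'x',k[:,0].min().round(3),k[:,0].max().round(3),'y',k[:,1].min().round(3),k[:,1].max().round(3), 'near pole',(lambda w:(len(w),w.mean(0).round(3) if len(w) else 0))(k[(k[:,0]<.105)&(k[:,1]>.58)]))
E
```

```text
S z0.24 80 x 0.077 0.3 y 0.55 0.654 near pole (32, array([0.085, 0.615, 0.239]))
S z0.26 109 x 0.076 0.3 y 0.551 0.66 near pole (33, array([0.086, 0.615, 0.26 ]))
S z0.28 113 x 0.08 0.3 y 0.547 0.662 near pole (18, array([0.085, 0.616, 0.284]))
S z0.30 108 x 0.089 0.3 y 0.522 0.678 near pole (1, array([0.089, 0.612, 0.292]))
S z0.32 487 x 0.101 0.3 y 0.515 0.715 near pole (0, 0)
S z0.34 648 x 0.096 0.3 y 0.512 0.711 near pole (0, 0)
S z0.36 83 x 0.152 0.168 y 0.563 0.622 near pole (0, 0)
S z0.38 20 x 0.159 0.179 y 0.604 0.618 near pole (0, 0)
S z0.40 22 x 0.171 0.179 y 0.599 0.626 near pole (0, 0)
S z0.42 226 x 0.209 0.285 y 0.447 0.559 near pole (0, 0)
S z0.44 250 x 0.227 0.276 y 0.451 0.556 near pole (0, 0)
T z0.24 64 x 0.119 0.299 y 0.553 0.573 near pole (0, 0)
T z0.26 51 x 0.075 0.3 y 0.568 0.616 near pole (12, array([0.08 , 0.614, 0.264]))
T z0.28 73 x 0.075 0.299 y 0.567 0.621 near pole (36, array([0.084, 0.615, 0.28 ]))
T z0.30 125 x 0.077 0.3 y 0.523 0.677 near pole (35, array([0.084, 0.614, 0.3  ]))
T z0.32 547 x 0.076 0.3 y 0.516 0.722 near pole (33, array([0.083, 0.614, 0.318]))
T z0.34 879 x 0.074 0.3 y 0.515 0.714 near pole (28, array([0.08 , 0.615, 0.341]))
T z0.36 114 x 0.082 0.15 y 0.564 0.62 near pole (26, array([0.088, 0.61 , 0.356]))
T z0.38 115 x 0.104 0.158 y 0.563 0.584 near pole (0, 0)
T z0.40 222 x 0.102 0.181 y 0.555 0.618 near pole (3, array([0.104, 0.583, 0.391]))
T z0.42 606 x 0.11 0.282 y 0.449 0.617 near pole (0, 0)
T z0.44 1008 x 0.105 0.277 y 0.453 0.623 near pole (1, array([0.105, 0.594, 0.437]))
T z0.46 876 x 0.108 0.269 y 0.462 0.607 near pole (0, 0)
T z0.48 1245 x 0.114 0.26 y 0.47 0.599 near pole (0, 0)
T z0.50 403 x 0.123 0.252 y 0.477 0.583 near pole (0, 0)
```

View pics/a.png

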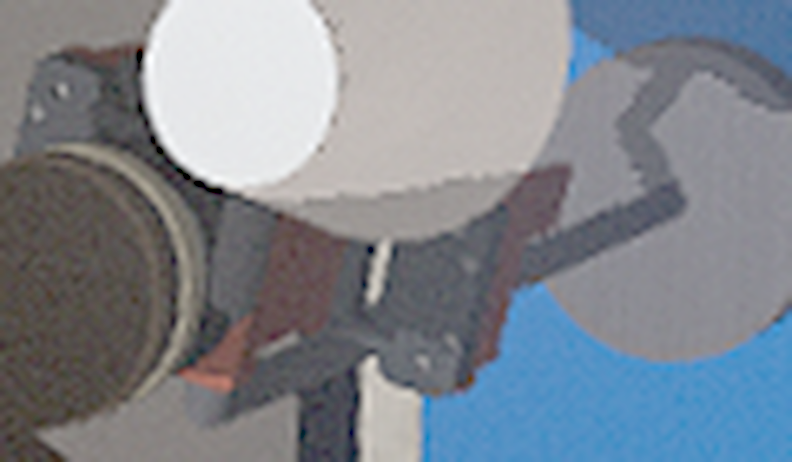

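View pics/b.png

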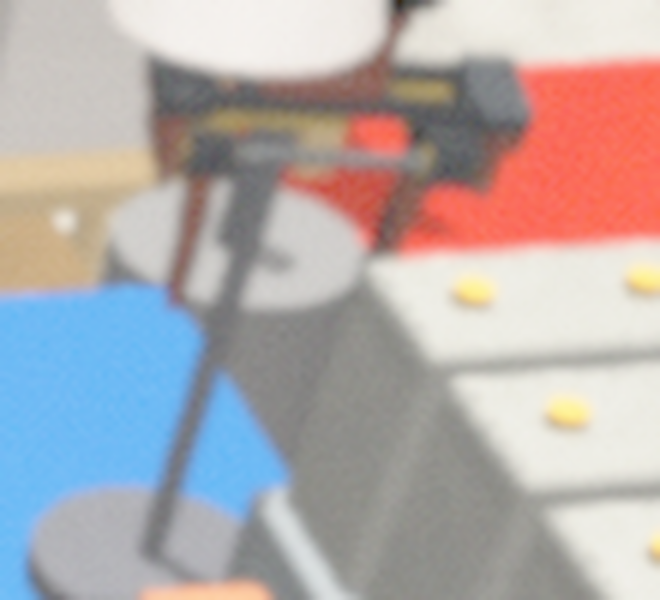

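```bash
cat >> h.py <<'E'
def rect(P,m):
    q=P[m][:,:2]; (c,s,a)=cv2.minAreaRect((q*1000).astype(np.float32)); return np.round(c,1),np.round(s,1),round(a,2)
E
python3 - <<'E'
from h import *
np.set_printoptions(precision=3,suppress=True)
for n in ['top','scene']:
    s=dict(np.load('/tmp/%s0.png.npz'%n)); P=cloud(s); x,y,z=P[...,0],P[...,1],P[...,2]
    B=lambda x0,x1,y0,y1,z0,z1:(x>x0)&(x<x1)&(y>y0)&(y<y1)&(z>z0)&(z<z1)
    print(n,'bench z',np.nanmedian(z[B(.2,.8,-.4,.4,-.02,.02)]))
    def big(m):
        k,l,st,c=cv2.connectedComponentsWithStats(m.astype(np.uint8)); i=1+st[1:,4].argmax(); return l==i
    m=big(B(.3,.6,.08,.4,.066,.085)); print('unit',rect(P,m),m.sum(),np.median(z[m]))
    m=big(B(.4,.6,-.06,.08,.035,.056)); print('box',rect(P,m),m.sum(),np.median(z[m]))
    for nm,b in dict(L=(.45,.51),S=(.51,.57)).items():
        m=big(B(*b,-.03,.05,.058,.08)); print(nm,rect(P,m),m.sum(),np.median(z[m]),P[m].mean(0))
    m=B(.35,.7,-.32,-.12,.002,.03); m=big(m); print('tray',rect(P,m),m.sum())
    m=B(.35,.7,-.32,-.12,.015,.03); print('traywalls',rect(P,m),m.sum())
    m=B(.46,.60,.12,.42,.03,.062); k,l,st,c=cv2.connectedComponentsWithStats(m.astype(np.uint8))
    for i in range(1,k):
        if st[i,4]>15: print('tab',st[i],P[l==i].mean(0),rect(P,l==i))
E
```

```text
top bench z 5.3141206127538254e-05
unit (array([453.7, 255.3]), array([223.4,  90.8]), 77.52) 2453 0.07371569792029664
box (array([506. ,  10.5]), array([123.7,  69.9]), 5.45) 730 0.0456542709489125
L (array([476.7,  10. ]), array([38.4, 37.8]), 72.19) 137 0.06583965547083137 [0.477 0.007 0.066]
S (array([540.3,  15.5]), array([26.9, 33.7]), 83.46) 64 0.06474256606112794 [0.54  0.014 0.064]
tray (array([ 522.7, -221.7]), array([163.6, 287.5]), 89.73) 2984
traywalls (array([ 514.1, -223.5]), array([125.1, 253.9]), 86.89) 386
tab [203 203   8  11  65] [0.531 0.316 0.05 ] (array([531. , 317.5]), array([13.7, 30.5]), 76.1)
tab [219 207   8  11  59] [0.52  0.268 0.05 ] (array([519.6, 269. ]), array([13.1, 30.3]), 74.11)
tab [237 210   8  12  61] [0.509 0.215 0.05 ] (array([509.4, 216.3]), array([12.9, 31.7]), 74.75)
tab [254 214   7  12  56] [0.498 0.165 0.051] (array([498.1, 166.3]), array([12.6, 31.8]), 77.43)
scene bench z 0.0013663297616444137
unit (array([453. , 254.8]), array([221.2,  97.4]), 78.37) 1742 0.07523278601766781
box (array([506.9,  11.3]), array([127. ,  70.9]), 5.62) 575 0.046615723199116665
L (array([481.5,   7.9]), array([46.6, 44.1]), 85.41) 140 0.06663998140796995 [0.484 0.009 0.065]
S (array([540.3,  15.1]), array([35.4, 30. ]), 23.32) 79 0.06406071642594746 [0.544 0.013 0.064]
tray (array([ 510.1, -217.3]), array([196.4, 321.3]), 88.34) 3564
traywalls (array([ 513.7, -223.4]), array([127. , 257.6]), 86.92) 478
tab [361 171   4   8  29] [0.475 0.143 0.047] (array([475.1, 142.5]), array([10.3,  6.8]), 74.51)
tab [367 171  72  21 677] [0.505 0.251 0.048] (array([508. , 252.9]), array([202. ,  61.9]), 81.0)
```

The point cloud gives me:
- **Unit:** all four tabs are present.
- **Lamp:** it stands beside the gripper, with a pole at (0.085, 0.613) and a shade at about (0.22, 0.505), z 0.41–0.49.

I'll back out in +y, then go up and over the shade.

```bash
python3 -m inch '[{"y":0.1,"z":0.05},{"y":0.2,"z":0.1},{"y":0.3,"z":0.15},{"x":0.05,"y":0.4,"z":0.2},{"x":0.12,"y":0.5,"z":0.25},{"x":0.2,"y":0.58,"z":0.3},{"x":0.28,"y":0.6,"z":0.35},{"x":0.33,"y":0.62,"z":0.45},{"x":0.33,"y":0.62,"z":0.6},{"x":0.33,"y":0.62,"z":0.8,"claw":0}]' 30
python3 -c "
from h import *
snap('top','t1.png');snap('scene','s1.png')"
```

```text
validation failed for argument at $[0]...
```

View pics/s1.png

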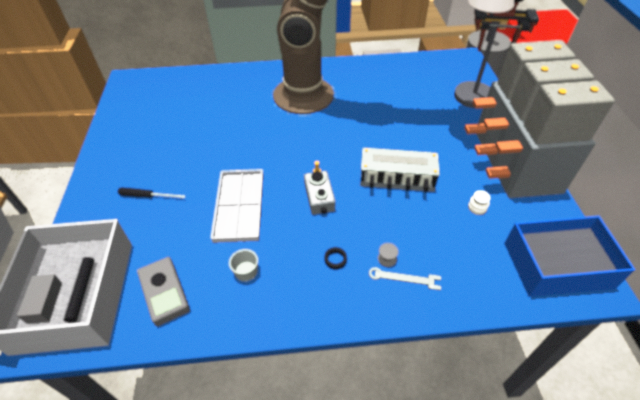

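View pics/t1.png

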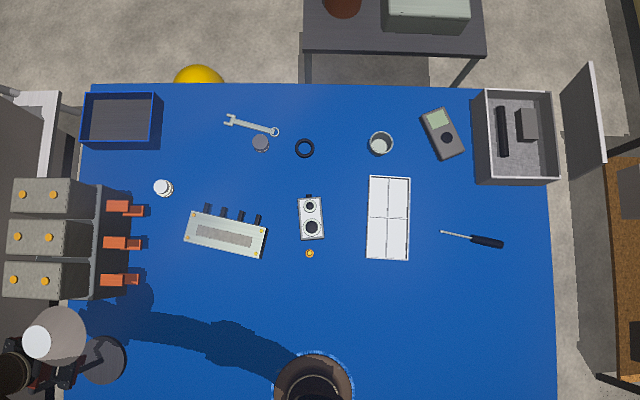

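The call was refused and nothing moved, so each row probably needs every key.

```bash
python3 -m inch '[{"x":0,"y":0.1,"z":0.05,"wx":0,"wy":0,"wz":0,"claw":0},{"x":0,"y":0.2,"z":0.1,"wx":0,"wy":0,"wz":0,"claw":0},{"x":0,"y":0.3,"z":0.15,"wx":0,"wy":0,"wz":0,"claw":0},{"x":0.05,"y":0.4,"z":0.2,"wx":0,"wy":0,"wz":0,"claw":0},{"x":0.12,"y":0.5,"z":0.25,"wx":0,"wy":0,"wz":0,"claw":0},{"x":0.2,"y":0.58,"z":0.3,"wx":0,"wy":0,"wz":0,"claw":0},{"x":0.28,"y":0.6,"z":0.35,"wx":0,"wy":0,"wz":0,"claw":0},{"x":0.33,"y":0.62,"z":0.45,"wx":0,"wy":0,"wz":0,"claw":0},{"x":0.33,"y":0.62,"z":0.6,"wx":0,"wy":0,"wz":0,"claw":0},{"x":0.33,"y":0.62,"z":0.8,"wx":0,"wy":0,"wz":0,"claw":0}]' 30
python3 -c "
from h import *
snap('top','t2.png');snap('scene','s2.png')
a=cv2.imread('pics/t2.png')[260:400,0:200];b=cv2.imread('pics/s2.png')[0:140,420:620]
cv2.imwrite('pics/ab.png',cv2.resize(np.vstack([a,b]),None,fx=2.1,fy=2.1,interpolation=2))"
```

```text
time_s: 1.5
position: [0.1804, 0.683, 0.334]
ee_rot: [[-0.974, 0.226, -0.0], [0.226, 0.974, -0.0], [0.0, -0.0, -1.0]]
ft_force: [-0.4, 0.2, 0.7]
opening: 0.996
```

View pics/ab.png

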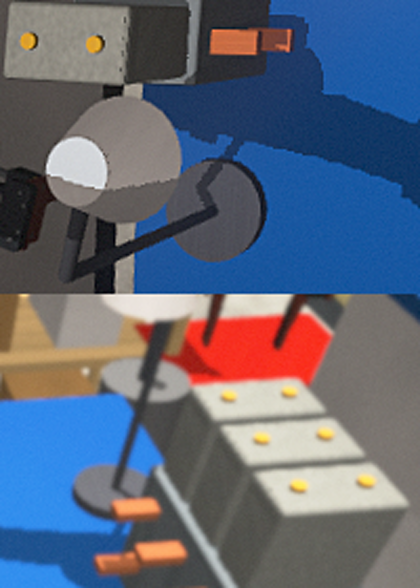

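The lamp arm is now visible running from the pole top to the shade. The gripper is clear of it and the force is about 0, so I'll go up.

```bash
python3 -m inch '[{"x":0,"y":0,"z":0.2,"wx":0,"wy":0,"wz":0,"claw":0},{"x":0,"y":0,"z":0.4,"wx":0,"wy":0,"wz":0,"claw":0},{"x":0,"y":0,"z":0.6,"wx":0,"wy":0,"wz":0,"claw":0},{"x":0,"y":0,"z":0.8,"wx":0,"wy":0,"wz":0,"claw":0},{"x":0,"y":0,"z":1,"wx":0,"wy":0,"wz":0,"claw":0},{"x":0,"y":0,"z":1,"wx":0,"wy":0,"wz":0,"claw":0},{"x":0,"y":0,"z":1,"wx":0,"wy":0,"wz":0,"claw":0},{"x":0,"y":0,"z":1,"wx":0,"wy":0,"wz":0,"claw":0},{"x":0,"y":0,"z":1,"wx":0,"wy":0,"wz":0,"claw":0},{"x":0,"y":0,"z":1,"wx":0,"wy":0,"wz":0,"claw":0}]'
python3 -m inch '[{"x":0,"y":0,"z":0.2,"wx":0,"wy":0,"wz":0,"claw":255},{"x":0,"y":0,"z":0.4,"wx":0,"wy":0,"wz":0,"claw":255},{"x":0,"y":0,"z":0.6,"wx":0,"wy":0,"wz":0,"claw":255},{"x":0,"y":0,"z":0.8,"wx":0,"wy":0,"wz":0,"claw":255},{"x":0,"y":0,"z":1,"wx":0,"wy":0,"wz":0,"claw":255},{"x":0,"y":0,"z":1,"wx":0,"wy":0,"wz":0,"claw":255},{"x":0,"y":0,"z":1,"wx":0,"wy":0,"wz":0,"claw":255},{"x":0,"y":0,"z":1,"wx":0,"wy":0,"wz":0,"claw":255},{"x":0,"y":0,"z":1,"wx":0,"wy":0,"wz":0,"claw":255},{"x":0,"y":0,"z":1,"wx":0,"wy":0,"wz":0,"claw":255}]'
```

```text
time_s: 2.85
position: [0.1808, 0.6832, 0.4522]
ee_rot: [[-0.974, 0.226, -0.0], [0.226, 0.974, -0.001], [-0.0, -0.001, -1.0]]
ft_force: [-0.6, -0.1, -0.3]
opening: 1.0
time_s: 4.1
position: [0.1779, 0.6723, 0.5506]
ee_rot: [[-0.974, 0.226, 0.008], [0.226, 0.974, 0.031], [-0.001, 0.032, -0.999]]
ft_force: [0.2, 0.6, -0.2]
opening: 0.005
```

```bash
python3 -m inch '[{"x":0.1,"y":-0.1,"z":0,"wx":0,"wy":0,"wz":0,"claw":255},{"x":0.2,"y":-0.2,"z":0,"wx":0,"wy":0,"wz":0,"claw":255},{"x":0.3,"y":-0.3,"z":0,"wx":0,"wy":0,"wz":0,"claw":255},{"x":0.4,"y":-0.4,"z":0,"wx":0,"wy":0,"wz":0,"claw":255},{"x":0.5,"y":-0.5,"z":0,"wx":0,"wy":0,"wz":0,"claw":255},{"x":0.6,"y":-0.6,"z":0,"wx":0,"wy":0,"wz":0,"claw":255},{"x":0.7,"y":-0.7,"z":0,"wx":0,"wy":0,"wz":0,"claw":255},{"x":0.8,"y":-0.8,"z":0,"wx":0,"wy":0,"wz":0,"claw":255},{"x":0.9,"y":-0.9,"z":0,"wx":0,"wy":0,"wz":0,"claw":255},{"x":1,"y":-1,"z":0,"wx":0,"wy":0,"wz":0,"claw":255}]'
python3 -m inch '[{"x":0.2,"y":-0.2,"z":0,"wx":0,"wy":0,"wz":0,"claw":255},{"x":0.4,"y":-0.4,"z":0,"wx":0,"wy":0,"wz":0,"claw":255},{"x":0.6,"y":-0.6,"z":0,"wx":0,"wy":0,"wz":0,"claw":255},{"x":0.8,"y":-0.8,"z":0,"wx":0,"wy":0,"wz":0,"claw":255},{"x":1,"y":-1,"z":0,"wx":0,"wy":0,"wz":0,"claw":255},{"x":1,"y":-1,"z":0,"wx":0,"wy":0,"wz":0,"claw":255},{"x":1,"y":-1,"z":0,"wx":0,"wy":0,"wz":0,"claw":255},{"x":1,"y":-1,"z":0,"wx":0,"wy":0,"wz":0,"claw":255},{"x":1,"y":-1,"z":0,"wx":0,"wy":0,"wz":0,"claw":255},{"x":1,"y":-1,"z":0,"wx":0,"wy":0,"wz":0,"claw":255}]'
```

```text
time_s: 5.35
position: [0.2986, 0.5514, 0.551]
ee_rot: [[-0.974, 0.226, 0.008], [0.226, 0.974, 0.032], [-0.001, 0.033, -0.999]]
ft_force: [-0.4, 0.2, 0.4]
opening: 0.005
time_s: 6.6
position: [0.4175, 0.4326, 0.551]
ee_rot: [[-0.974, 0.225, 0.008], [0.225, 0.974, 0.032], [-0.001, 0.033, -0.999]]
ft_force: [-0.9, -0.0, -0.6]
opening: 0.01
```

```bash
python3 -m inch '[{"x":0,"y":-0.2,"z":-0.2,"wx":0,"wy":0,"wz":0,"claw":255},{"x":0,"y":-0.4,"z":-0.4,"wx":0,"wy":0,"wz":0,"claw":255},{"x":0,"y":-0.6,"z":-0.6,"wx":-0.01,"wy":0.003,"wz":0,"claw":255},{"x":0.1,"y":-0.8,"z":-0.8,"wx":-0.02,"wy":0.005,"wz":0,"claw":255},{"x":0.2,"y":-1,"z":-1,"wx":-0.02,"wy":0.005,"wz":0,"claw":255},{"x":0.2,"y":-1,"z":-1,"wx":-0.02,"wy":0.005,"wz":0,"claw":255},{"x":0.2,"y":-1,"z":-1,"wx":-0.02,"wy":0.005,"wz":0,"claw":255},{"x":0.2,"y":-1,"z":-1,"wx":-0.02,"wy":0.005,"wz":0,"claw":255},{"x":0.2,"y":-1,"z":-1,"wx":-0.02,"wy":0.005,"wz":0,"claw":255},{"x":0.2,"y":-1,"z":-1,"wx":-0.02,"wy":0.005,"wz":0,"claw":255}]'
python3 -m inch '[{"x":0,"y":-0.15,"z":-0.1,"wx":0,"wy":0,"wz":0,"claw":255},{"x":0,"y":-0.3,"z":-0.2,"wx":0,"wy":0,"wz":0,"claw":255},{"x":0,"y":-0.45,"z":-0.3,"wx":0,"wy":0,"wz":0,"claw":255},{"x":0.1,"y":-0.6,"z":-0.4,"wx":0,"wy":0,"wz":0,"claw":255},{"x":0.2,"y":-0.75,"z":-0.5,"wx":0,"wy":0,"wz":0,"claw":255},{"x":0.3,"y":-0.9,"z":-0.6,"wx":0,"wy":0,"wz":0,"claw":255},{"x":0.3,"y":-1,"z":-0.7,"wx":0,"wy":0,"wz":0,"claw":255},{"x":0.3,"y":-1,"z":-0.8,"wx":0,"wy":0,"wz":0,"claw":255},{"x":0.3,"y":-1,"z":-0.8,"wx":0,"wy":0,"wz":0,"claw":255},{"x":0.3,"y":-1,"z":-0.8,"wx":0,"wy":0,"wz":0,"claw":255}]'
python3 -m inch '[{"x":0,"y":-0.15,"z":-0.1,"wx":0,"wy":0,"wz":0,"claw":255},{"x":0,"y":-0.3,"z":-0.2,"wx":0,"wy":0,"wz":0,"claw":255},{"x":0,"y":-0.45,"z":-0.3,"wx":0,"wy":0,"wz":0,"claw":255},{"x":0,"y":-0.6,"z":-0.4,"wx":0,"wy":0,"wz":0,"claw":255},{"x":0,"y":-0.75,"z":-0.5,"wx":0,"wy":0,"wz":0,"claw":255},{"x":0,"y":-0.9,"z":-0.6,"wx":0,"wy":0,"wz":0,"claw":255},{"x":0,"y":-1,"z":-0.7,"wx":0,"wy":0,"wz":0,"claw":255},{"x":0,"y":-1,"z":-0.8,"wx":0,"wy":0,"wz":0,"claw":255},{"x":0,"y":-1,"z":-0.8,"wx":0,"wy":0,"wz":0,"claw":255},{"x":0,"y":-1,"z":-0.8,"wx":0,"wy":0,"wz":0,"claw":255}]'
```

```text
time_s: 7.85
position: [0.4417, 0.3126, 0.4312]
ee_rot: [[-0.974, 0.225, 0.001], [0.225, 0.974, 0.001], [-0.001, 0.001, -1.0]]
ft_force: [-0.2, -0.2, -0.3]
opening: 0.002
time_s: 9.1
position: [0.4777, 0.1931, 0.3353]
ee_rot: [[-0.974, 0.225, 0.001], [0.225, 0.974, 0.001], [-0.001, 0.001, -1.0]]
ft_force: [0.2, 0.5, 0.2]
opening: 0.008
time_s: 10.35
position: [0.478, 0.0728, 0.2392]
ee_rot: [[-0.974, 0.225, 0.001], [0.225, 0.974, 0.001], [-0.001, 0.001, -1.0]]
ft_force: [0.1, -0.0, 1.3]
opening: 0.002
```

```bash
python3 - <<'E'
from h import *
np.set_printoptions(precision=3,suppress=True)
s=snap('wrist','w1.png'); P=cloud(s); x,y,z=P[...,0],P[...,1],P[...,2]
B=lambda x0,x1,y0,y1,z0,z1:(x>x0)&(x<x1)&(y>y0)&(y<y1)&(z>z0)&(z<z1)
for nm,b in dict(L=(.44,.51),S=(.51,.58)).items():
    m=B(*b,-.03,.06,.058,.08); print(nm,rect(P,m),m.sum(),np.median(z[m]) if m.sum() else 0)
E
```

```text
L (array([478.2,  10.9]), array([45.3, 45.4]), 67.16) 1001 0.06665340318754925
S (array([539.9,  17.5]), array([29.2, 32.2]), 9.32) 360 0.0664913819469505
```

View pics/w1.png

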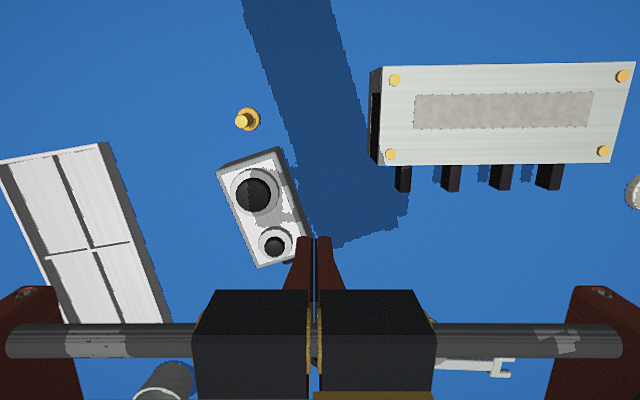

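The wrist view shows the large button at (255,193) and the small one at (275,245). I'll aim at about (0.478, 0.009) for the large one.

```bash
python3 -m inch '[{"x":0,"y":-0.2,"z":-0.1,"wx":0,"wy":0,"wz":0,"claw":255},{"x":0,"y":-0.4,"z":-0.3,"wx":0,"wy":0,"wz":0,"claw":255},{"x":0,"y":-0.53,"z":-0.5,"wx":0,"wy":0,"wz":0,"claw":255},{"x":0,"y":-0.53,"z":-0.7,"wx":0,"wy":0,"wz":0,"claw":255},{"x":0,"y":-0.53,"z":-0.9,"wx":0,"wy":0,"wz":0,"claw":255},{"x":0,"y":-0.53,"z":-1,"wx":0,"wy":0,"wz":0,"claw":255},{"x":0,"y":-0.53,"z":-1,"wx":0,"wy":0,"wz":0,"claw":255},{"x":0,"y":-0.53,"z":-1,"wx":0,"wy":0,"wz":0,"claw":255},{"x":0,"y":-0.53,"z":-1,"wx":0,"wy":0,"wz":0,"claw":255},{"x":0,"y":-0.53,"z":-1,"wx":0,"wy":0,"wz":0,"claw":255}]'
python3 -m inch '[{"x":0,"y":0,"z":-0.1,"wx":0,"wy":0,"wz":0,"claw":255},{"x":0,"y":0,"z":-0.2,"wx":0,"wy":0,"wz":0,"claw":255},{"x":0,"y":0,"z":-0.28,"wx":0,"wy":0,"wz":0,"claw":255},{"x":0,"y":0,"z":-0.32,"wx":0,"wy":0,"wz":0,"claw":255},{"x":0,"y":0,"z":-0.35,"wx":0,"wy":0,"wz":0,"claw":255},{"x":0,"y":0,"z":-0.37,"wx":0,"wy":0,"wz":0,"claw":255},{"x":0,"y":0,"z":-0.39,"wx":0,"wy":0,"wz":0,"claw":255},{"x":0,"y":0,"z":-0.4,"wx":0,"wy":0,"wz":0,"claw":255},{"x":0,"y":0,"z":-0.4,"wx":0,"wy":0,"wz":0,"claw":255},{"x":0,"y":0,"z":-0.4,"wx":0,"wy":0,"wz":0,"claw":255}]'
```

```text
time_s: 11.65
position: [0.4781, 0.0087, 0.1195]
ee_rot: [[-0.974, 0.226, 0.001], [0.226, 0.974, 0.001], [-0.001, 0.001, -1.0]]
ft_force: [-0.2, -0.1, -0.3]
opening: 0.005
time_s: 12.9
position: [0.4775, 0.0084, 0.0744]
ee_rot: [[-0.974, 0.227, 0.0], [0.227, 0.974, 0.004], [0.001, 0.004, -1.0]]
ft_force: [-18.3, -1.8, 56.7]
opening: 0.003
```

56 N with the tips at z 0.060 is more than I expected. I'll lift and look.

```bash
python3 -c "
from h import *
snap('wrist','w2.png');snap('scene','s3.png')
b=cv2.imread('pics/s3.png')[130:250,240:400]
cv2.imwrite('pics/s3c.png',cv2.resize(b,None,fx=4.5,fy=4.5,interpolation=2))
print(get_obs()['ft_force'],get_obs()['position'])"
```

```text
[-18.51611129  -0.49283611  55.15153179] [0.47745651 0.00844149 0.07438361]
```

View pics/w2.png

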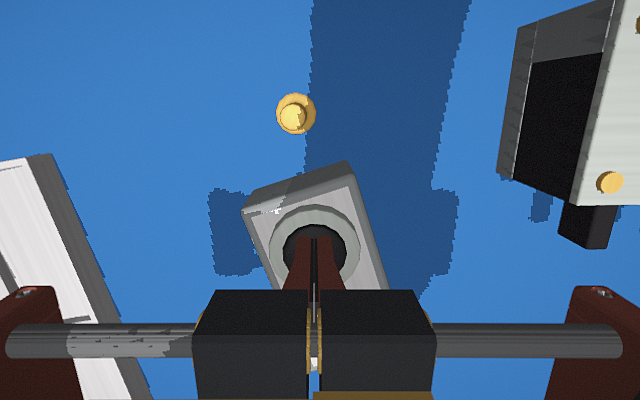

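View pics/s3c.png

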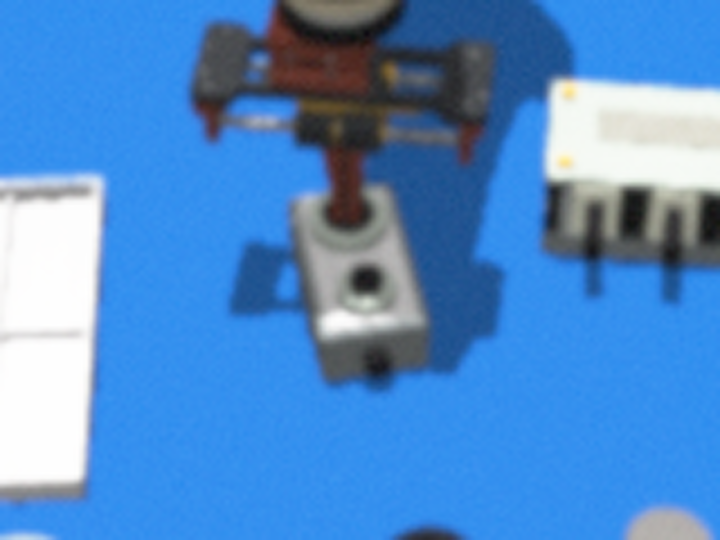

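```bash
python3 -m inch '[{"x":0,"y":0,"z":0.01,"wx":0,"wy":0,"wz":0,"claw":255},{"x":0,"y":0,"z":0.02,"wx":0,"wy":0,"wz":0,"claw":255},{"x":0,"y":0,"z":0.02,"wx":0,"wy":0,"wz":0,"claw":255},{"x":0,"y":0,"z":0.02,"wx":0,"wy":0,"wz":0,"claw":255},{"x":0,"y":0,"z":0.02,"wx":0,"wy":0,"wz":0,"claw":255},{"x":0,"y":0,"z":0.02,"wx":0,"wy":0,"wz":0,"claw":255},{"x":0,"y":0,"z":0.02,"wx":0,"wy":0,"wz":0,"claw":255},{"x":0,"y":0,"z":0.02,"wx":0,"wy":0,"wz":0,"claw":255},{"x":0,"y":0,"z":0.02,"wx":0,"wy":0,"wz":0,"claw":255},{"x":0,"y":0,"z":0.02,"wx":0,"wy":0,"wz":0,"claw":255}]'
python3 -m inch '[{"x":0,"y":0,"z":0.01,"wx":0,"wy":0,"wz":0,"claw":255},{"x":0,"y":0,"z":0.02,"wx":0,"wy":0,"wz":0,"claw":255},{"x":0,"y":0,"z":0.02,"wx":0,"wy":0,"wz":0,"claw":255},{"x":0,"y":0,"z":0.02,"wx":0,"wy":0,"wz":0,"claw":255},{"x":0,"y":0,"z":0.02,"wx":0,"wy":0,"wz":0,"claw":255},{"x":0,"y":0,"z":0.02,"wx":0,"wy":0,"wz":0,"claw":255},{"x":0,"y":0,"z":0.02,"wx":0,"wy":0,"wz":0,"claw":255},{"x":0,"y":0,"z":0.02,"wx":0,"wy":0,"wz":0,"claw":255},{"x":0,"y":0,"z":0.02,"wx":0,"wy":0,"wz":0,"claw":255},{"x":0,"y":0,"z":0.02,"wx":0,"wy":0,"wz":0,"claw":255}]'
```

```text
time_s: 14.25
position: [0.4773, 0.0085, 0.075]
ee_rot: [[-0.974, 0.226, -0.0], [0.226, 0.974, 0.002], [0.001, 0.002, -1.0]]
ft_force: [-9.8, 0.0, 26.9]
opening: 0.001
time_s: 15.5
position: [0.4778, 0.0086, 0.0758]
ee_rot: [[-0.974, 0.226, 0.001], [0.226, 0.974, 0.0], [-0.0, 0.001, -1.0]]
ft_force: [-4.3, -0.7, 4.8]
opening: 0.005
```

```bash
python3 -m inch '[{"x":0,"y":0,"z":0.01,"wx":0,"wy":0,"wz":0,"claw":255},{"x":0,"y":0,"z":0.02,"wx":0,"wy":0,"wz":0,"claw":255},{"x":0,"y":0,"z":0.02,"wx":0,"wy":0,"wz":0,"claw":255},{"x":0,"y":0,"z":0.02,"wx":0,"wy":0,"wz":0,"claw":255},{"x":0,"y":0,"z":0.02,"wx":0,"wy":0,"wz":0,"claw":255},{"x":0,"y":0,"z":0.02,"wx":0,"wy":0,"wz":0,"claw":255},{"x":0,"y":0,"z":0.02,"wx":0,"wy":0,"wz":0,"claw":255},{"x":0,"y":0,"z":0.02,"wx":0,"wy":0,"wz":0,"claw":255},{"x":0,"y":0,"z":0.02,"wx":0,"wy":0,"wz":0,"claw":255},{"x":0,"y":0,"z":0.02,"wx":0,"wy":0,"wz":0,"claw":255}]'
python3 -c "
from h import *
for i in range(3): snapshot('wrist'); print(get_obs()['ft_force'],get_obs()['position'])"
```

```text
time_s: 16.75
position: [0.4782, 0.0086, 0.0783]
ee_rot: [[-0.974, 0.226, 0.001], [0.226, 0.974, 0.001], [-0.001, 0.001, -1.0]]
ft_force: [0.7, -0.3, 2.1]
opening: 0.005
[1.13905309 0.93421037 3.042734  ] [0.47817585 0.00864374 0.07834687]
[ 0.94541204 -0.00345625  2.92723432] [0.47816815 0.0086324  0.07834264]
[ 0.84273729 -0.19748292  2.73564612] [0.47816543 0.00862057 0.07834249]
```

The force falls from 4.8 N to 2.7 N over 2.5 mm of lift, so the button is following its spring. The hard stop I hit below was full travel. Now I'll lift clear and go to the first relay (bay y = −78).

```bash
python3 -m inch '[{"x":0,"y":0,"z":0.1,"wx":0,"wy":0,"wz":0,"claw":255},{"x":0,"y":0,"z":0.3,"wx":0,"wy":0,"wz":0,"claw":255},{"x":0,"y":0.1,"z":0.5,"wx":0,"wy":0,"wz":0,"claw":160},{"x":0.05,"y":0.3,"z":0.7,"wx":0,"wy":0,"wz":0,"claw":160},{"x":0.1,"y":0.5,"z":0.8,"wx":0,"wy":0,"wz":0,"claw":160},{"x":0.15,"y":0.7,"z":0.8,"wx":0,"wy":0,"wz":0,"claw":160},{"x":0.18,"y":0.85,"z":0.8,"wx":0,"wy":0,"wz":0,"claw":160},{"x":0.18,"y":1,"z":0.8,"wx":0,"wy":0,"wz":0,"claw":160},{"x":0.18,"y":1,"z":0.8,"wx":0,"wy":0,"wz":0,"claw":160},{"x":0.18,"y":1,"z":0.8,"wx":0,"wy":0,"wz":0,"claw":160}]' 40
python3 - <<'E'
from h import *
np.set_printoptions(precision=4,suppress=True)
s=snap('wrist','w3.png'); P=cloud(s); x,y,z=P[...,0],P[...,1],P[...,2]
B=lambda x0,x1,y0,y1,z0,z1:(x>x0)&(x<x1)&(y>y0)&(y<y1)&(z>z0)&(z<z1)
m=B(.3,.6,.08,.42,.066,.085); print('unit',rect(P,m),m.sum(),np.median(z[m]))
m=B(.44,.62,.10,.42,.03,.064); k,l,st,c=cv2.connectedComponentsWithStats(m.astype(np.uint8))
for i in range(1,k):
    if st[i,4]>100: print('tab',st[i],P[l==i].mean(0),rect(P,l==i))
E
```

```text
time_s: 18.15
position: [0.4992, 0.1277, 0.1741]
ee_rot: [[-0.974, 0.226, 0.0], [0.226, 0.974, -0.0], [-0.0, -0.0, -1.0]]
ft_force: [-0.3, 0.1, -0.2]
opening: 0.37
unit (array([453. , 257.1]), array([222.9,  90.8]), 77.8) 39475 0.07441549882467902
tab [519 169  35  33 928] [0.5314 0.3167 0.0488] (array([531.6, 319. ]), array([13.2, 28.4]), 77.07)
tab [404 171  23  33 662] [0.5092 0.2152 0.0508] (array([509.5, 216.9]), array([12.1, 28.6]), 77.72)
tab [462 170  29  32 783] [0.52   0.2665 0.0495] (array([520.5, 268.9]), array([12.9, 27.8]), 76.98)
tab [349 172  17  33 529] [0.4984 0.1667 0.0528] (array([499. , 167.4]), array([12.1, 28.9]), 77.64)
```

View pics/w3.png

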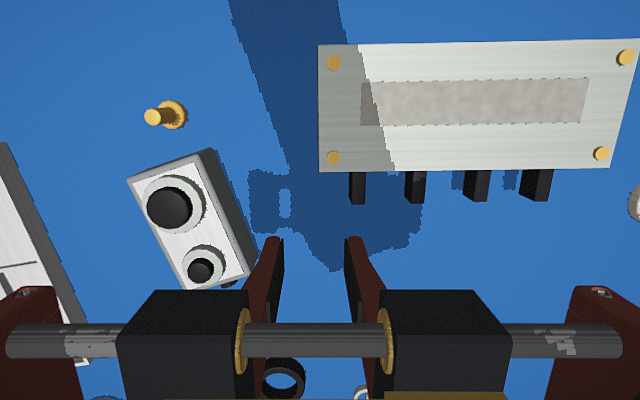

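The tabs are at pixel columns 357, 415, 477 and 537. The first tab's middle is at about (0.498, 0.1665). I'll descend on it and grip.

```bash
python3 -m inch '[{"x":0.01,"y":0.16,"z":0,"wx":0,"wy":0,"wz":0,"claw":160},{"x":0.02,"y":0.32,"z":-0.1,"wx":0,"wy":0,"wz":0,"claw":160},{"x":0.02,"y":0.32,"z":-0.25,"wx":0,"wy":0,"wz":0,"claw":160},{"x":0.02,"y":0.32,"z":-0.4,"wx":0,"wy":0,"wz":0,"claw":160},{"x":0.02,"y":0.32,"z":-0.55,"wx":0,"wy":0,"wz":0,"claw":160},{"x":0.02,"y":0.32,"z":-0.7,"wx":0,"wy":0,"wz":0,"claw":160},{"x":0.02,"y":0.32,"z":-0.85,"wx":0,"wy":0,"wz":0,"claw":160},{"x":0.02,"y":0.32,"z":-1,"wx":0,"wy":0,"wz":0,"claw":160},{"x":0.02,"y":0.32,"z":-1,"wx":0,"wy":0,"wz":0,"claw":160},{"x":0.02,"y":0.32,"z":-1,"wx":0,"wy":0,"wz":0,"claw":160}]'
python3 -m inch '[{"x":0,"y":0,"z":-0.05,"wx":0,"wy":0,"wz":0,"claw":160},{"x":0,"y":0,"z":-0.1,"wx":0,"wy":0,"wz":0,"claw":160},{"x":0,"y":0,"z":-0.1,"wx":0,"wy":0,"wz":0,"claw":200},{"x":0,"y":0,"z":-0.1,"wx":0,"wy":0,"wz":0,"claw":255},{"x":0,"y":0,"z":-0.1,"wx":0,"wy":0,"wz":0,"claw":255},{"x":0,"y":0,"z":-0.1,"wx":0,"wy":0,"wz":0,"claw":255},{"x":0,"y":0,"z":-0.1,"wx":0,"wy":0,"wz":0,"claw":255},{"x":0,"y":0,"z":-0.1,"wx":0,"wy":0,"wz":0,"claw":255},{"x":0,"y":0,"z":-0.1,"wx":0,"wy":0,"wz":0,"claw":255},{"x":0,"y":0,"z":-0.1,"wx":0,"wy":0,"wz":0,"claw":255}]'
```

```text
time_s: 19.45
position: [0.5021, 0.167, 0.0544]
ee_rot: [[-0.974, 0.226, 0.001], [0.226, 0.974, 0.001], [-0.001, 0.001, -1.0]]
ft_force: [0.4, 0.9, 0.4]
opening: 0.367
time_s: 20.7
position: [0.5019, 0.1666, 0.0423]
ee_rot: [[-0.974, 0.226, 0.001], [0.226, 0.974, 0.0], [-0.0, 0.0, -1.0]]
ft_force: [-0.7, -4.0, 3.5]
opening: 0.139
```

```bash
python3 -m inch '[{"x":0.06,"y":-0.013,"z":0,"wx":0,"wy":0,"wz":0,"claw":255},{"x":0.14,"y":-0.03,"z":0,"wx":0,"wy":0,"wz":0,"claw":255},{"x":0.22,"y":-0.048,"z":0,"wx":0,"wy":0,"wz":0,"claw":255},{"x":0.3,"y":-0.066,"z":0,"wx":0,"wy":0,"wz":0,"claw":255},{"x":0.38,"y":-0.083,"z":0,"wx":0,"wy":0,"wz":0,"claw":255},{"x":0.46,"y":-0.1,"z":0,"wx":0,"wy":0,"wz":0,"claw":255},{"x":0.54,"y":-0.118,"z":0,"wx":0,"wy":0,"wz":0,"claw":255},{"x":0.62,"y":-0.135,"z":0,"wx":0,"wy":0,"wz":0,"claw":255},{"x":0.68,"y":-0.148,"z":0,"wx":0,"wy":0,"wz":0,"claw":255},{"x":0.74,"y":-0.16,"z":0,"wx":0,"wy":0,"wz":0,"claw":255}]'
python3 -c "
from h import *
snap('wrist','w4.png')"
```

```text
time_s: 21.95
position: [0.5913, 0.148, 0.0422]
ee_rot: [[-0.974, 0.226, 0.001], [0.226, 0.974, 0.001], [-0.001, 0.001, -1.0]]
ft_force: [0.2, -0.2, -1.0]
opening: 0.137
```

View pics/w4.png

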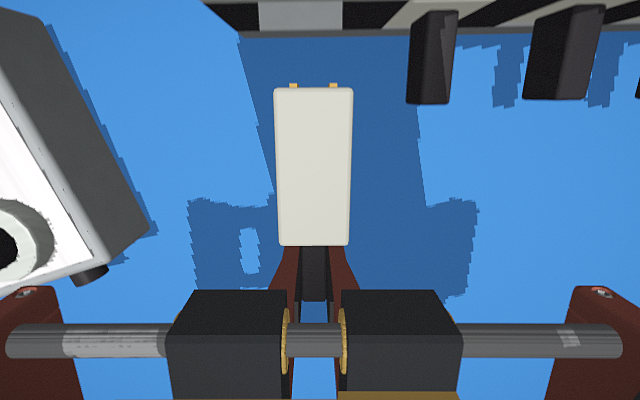

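The relay is out and level, with its body at about (313,165). I'll carry it to tray compartment b (far and outer).

```bash
python3 -m inch '[{"x":0,"y":0,"z":0.15,"wx":0,"wy":0,"wz":0,"claw":255},{"x":0.02,"y":0,"z":0.3,"wx":0,"wy":0,"wz":0,"claw":255},{"x":0.04,"y":-0.1,"z":0.45,"wx":0,"wy":0,"wz":0.01,"claw":255},{"x":0.06,"y":-0.2,"z":0.6,"wx":0,"wy":0,"wz":0.03,"claw":255},{"x":0.08,"y":-0.35,"z":0.75,"wx":0,"wy":0,"wz":0.05,"claw":255},{"x":0.1,"y":-0.5,"z":0.75,"wx":0,"wy":0,"wz":0.07,"claw":255},{"x":0.12,"y":-0.65,"z":0.75,"wx":0,"wy":0,"wz":0.09,"claw":255},{"x":0.14,"y":-0.8,"z":0.75,"wx":0,"wy":0,"wz":0.11,"claw":255},{"x":0.16,"y":-0.95,"z":0.75,"wx":0,"wy":0,"wz":0.11,"claw":255},{"x":0.16,"y":-1,"z":0.75,"wx":0,"wy":0,"wz":0.11,"claw":255}]'
python3 -m inch '[{"x":0,"y":-0.15,"z":0,"wx":0,"wy":0,"wz":0,"claw":255},{"x":0,"y":-0.3,"z":0,"wx":0,"wy":0,"wz":0,"claw":255},{"x":0,"y":-0.45,"z":0,"wx":0,"wy":0,"wz":0,"claw":255},{"x":0,"y":-0.6,"z":0,"wx":0,"wy":0,"wz":0,"claw":255},{"x":0,"y":-0.75,"z":0,"wx":0,"wy":0,"wz":0,"claw":255},{"x":0,"y":-0.9,"z":0,"wx":0,"wy":0,"wz":0,"claw":255},{"x":0,"y":-1,"z":0,"wx":0,"wy":0,"wz":0,"claw":255},{"x":0,"y":-1,"z":0,"wx":0,"wy":0,"wz":0,"claw":255},{"x":0,"y":-1,"z":0,"wx":0,"wy":0,"wz":0,"claw":255},{"x":0,"y":-1,"z":0,"wx":0,"wy":0,"wz":0,"claw":255}]'
python3 -m inch '[{"x":0,"y":-0.15,"z":0,"wx":0,"wy":0,"wz":0,"claw":255},{"x":0,"y":-0.3,"z":0,"wx":0,"wy":0,"wz":0,"claw":255},{"x":0,"y":-0.45,"z":0,"wx":0,"wy":0,"wz":0,"claw":255},{"x":0,"y":-0.6,"z":0,"wx":0,"wy":0,"wz":0,"claw":255},{"x":0,"y":-0.75,"z":0,"wx":0,"wy":0,"wz":0,"claw":255},{"x":0,"y":-0.9,"z":0,"wx":0,"wy":0,"wz":0,"claw":255},{"x":0,"y":-1,"z":0,"wx":0,"wy":0,"wz":0,"claw":255},{"x":0,"y":-1,"z":0,"wx":0,"wy":0,"wz":0,"claw":255},{"x":0,"y":-1,"z":0,"wx":0,"wy":0,"wz":0,"claw":255},{"x":0,"y":-1,"z":0,"wx":0,"wy":0,"wz":0,"claw":255}]'
python3 -c "
from h import *
np.set_printoptions(precision=4,suppress=True)
s=snap('wrist','w5.png');P=cloud(s);x,y,z=P[...,0],P[...,1],P[...,2]
m=(x>.35)&(x<.7)&(y<-.12)&(y>-.32)&(z>.0165)&(z<.025);print(rect(P,m),m.sum())
"
```

```text
time_s: 23.25
position: [0.61, 0.0255, 0.1329]
ee_rot: [[-0.998, 0.058, 0.001], [0.058, 0.998, 0.0], [-0.001, 0.0, -1.0]]
ft_force: [0.6, 0.6, -1.3]
opening: 0.136
time_s: 24.5
position: [0.6099, -0.0913, 0.1322]
ee_rot: [[-0.999, 0.054, 0.0], [0.054, 0.999, 0.001], [-0.0, 0.001, -1.0]]
ft_force: [0.7, 0.3, 0.1]
opening: 0.137
time_s: 25.75
position: [0.6101, -0.2112, 0.1322]
ee_rot: [[-0.999, 0.054, 0.0], [0.054, 0.999, 0.001], [-0.0, 0.001, -1.0]]
ft_force: [-0.4, -0.1, -0.8]
opening: 0.139
(array([ 550.9, -224.4]), array([126.5, 178.1]), 86.9) 3322
```

View pics/w5.png

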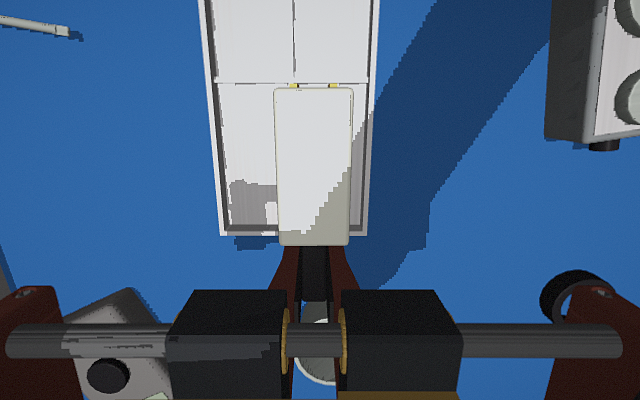

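The tray is confirmed at the same pose. I'll lower into compartment b.

```bash
python3 -m inch '[{"x":0,"y":-0.15,"z":0,"wx":0,"wy":0,"wz":0,"claw":255},{"x":0,"y":-0.3,"z":0,"wx":0,"wy":0,"wz":0,"claw":255},{"x":0,"y":-0.4,"z":-0.1,"wx":0,"wy":0,"wz":0,"claw":255},{"x":0,"y":-0.4,"z":-0.25,"wx":0,"wy":0,"wz":0,"claw":255},{"x":0,"y":-0.4,"z":-0.4,"wx":0,"wy":0,"wz":0,"claw":255},{"x":0,"y":-0.4,"z":-0.55,"wx":0,"wy":0,"wz":0,"claw":255},{"x":0,"y":-0.4,"z":-0.7,"wx":0,"wy":0,"wz":0,"claw":255},{"x":0,"y":-0.4,"z":-0.8,"wx":0,"wy":0,"wz":0,"claw":255},{"x":0,"y":-0.4,"z":-0.84,"wx":0,"wy":0,"wz":0,"claw":255},{"x":0,"y":-0.4,"z":-0.85,"wx":0,"wy":0,"wz":0,"claw":255}]'
python3 -c "
from h import *
s=snap('wrist','w6.png')
"
```

```text
time_s: 27.05
position: [0.6099, -0.2603, 0.0302]
ee_rot: [[-0.998, 0.055, 0.001], [0.055, 0.998, 0.001], [-0.001, 0.001, -1.0]]
ft_force: [1.2, 0.6, -1.0]
opening: 0.131
```

View pics/w6.png

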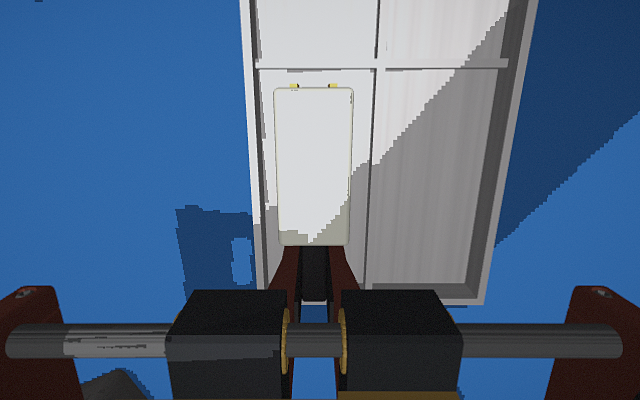

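It's centred in the compartment. I'll lower the last 4 mm and let go with a narrow opening.

```bash
python3 -m inch '[{"x":0,"y":0,"z":-0.01,"wx":0,"wy":0,"wz":0,"claw":255},{"x":0,"y":0,"z":-0.02,"wx":0,"wy":0,"wz":0,"claw":255},{"x":0,"y":0,"z":-0.025,"wx":0,"wy":0,"wz":0,"claw":255},{"x":0,"y":0,"z":-0.03,"wx":0,"wy":0,"wz":0,"claw":255},{"x":0,"y":0,"z":-0.033,"wx":0,"wy":0,"wz":0,"claw":255},{"x":0,"y":0,"z":-0.033,"wx":0,"wy":0,"wz":0,"claw":255},{"x":0,"y":0,"z":-0.033,"wx":0,"wy":0,"wz":0,"claw":255},{"x":0,"y":0,"z":-0.033,"wx":0,"wy":0,"wz":0,"claw":255},{"x":0,"y":0,"z":-0.033,"wx":0,"wy":0,"wz":0,"claw":255},{"x":0,"y":0,"z":-0.033,"wx":0,"wy":0,"wz":0,"claw":255}]'
```

```text
time_s: 28.35
position: [0.6099, -0.2602, 0.0264]
ee_rot: [[-0.998, 0.055, 0.001], [0.055, 0.998, 0.001], [-0.001, 0.001, -1.0]]
ft_force: [-1.3, 0.5, 2.3]
opening: 0.136
```

```bash
python3 -m inch '[{"x":0,"y":0,"z":0,"wx":0,"wy":0,"wz":0,"claw":210},{"x":0,"y":0,"z":0,"wx":0,"wy":0,"wz":0,"claw":197},{"x":0,"y":0,"z":0,"wx":0,"wy":0,"wz":0,"claw":197},{"x":0,"y":0,"z":0.05,"wx":0,"wy":0,"wz":0,"claw":197},{"x":0,"y":0,"z":0.15,"wx":0,"wy":0,"wz":0,"claw":197},{"x":0,"y":0,"z":0.3,"wx":0,"wy":0,"wz":0,"claw":180},{"x":-0.02,"y":0.15,"z":0.5,"wx":0,"wy":0,"wz":0,"claw":160},{"x":-0.04,"y":0.35,"z":0.7,"wx":0,"wy":0,"wz":0,"claw":160},{"x":-0.06,"y":0.55,"z":0.85,"wx":0,"wy":0,"wz":0,"claw":160},{"x":-0.08,"y":0.7,"z":1,"wx":0,"wy":0,"wz":0,"claw":160}]'
python3 -c "
from h import *
np.set_printoptions(precision=4,suppress=True)
s=snap('wrist','w7.png');s=snap('top','t7.png');P=cloud(s);x,y,z=P[...,0],P[...,1],P[...,2]
m=(x>.4)&(x<.65)&(y<-.15)&(y>-.30)&(z>.035)&(z<.07);print(rect(P,m),m.sum(),np.median(z[m]),np.percentile(z[m],[5,95]))
"
```

```text
time_s: 29.6
position: [0.6004, -0.1751, 0.1483]
ee_rot: [[-0.999, 0.054, 0.002], [0.054, 0.999, 0.001], [-0.002, 0.001, -1.0]]
ft_force: [0.2, 0.0, -0.3]
opening: 0.369
  return _methods._mean(a, axis=axis, dtype=dtype,
  ret = ret.dtype.type(ret / rcount)
Traceback (most recent call last):
IndexError: index -1 is out of bounds for axis 0 with size 0
```

View pics/w7.png

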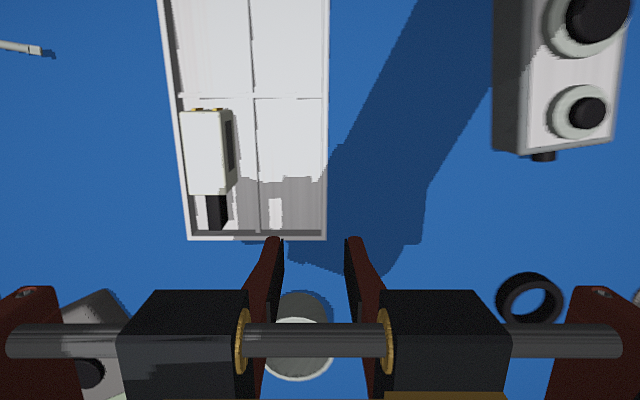

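Relay 1 sits flat in compartment b, with its body at (205,150) and its tab at (217,212). Next is relay 2.

```bash
python3 -m inch '[{"x":-0.02,"y":0.15,"z":0,"wx":0,"wy":0,"wz":-0.02,"claw":160},{"x":-0.05,"y":0.3,"z":0,"wx":0,"wy":0,"wz":-0.04,"claw":160},{"x":-0.07,"y":0.45,"z":0,"wx":0,"wy":0,"wz":-0.06,"claw":160},{"x":-0.1,"y":0.6,"z":0,"wx":0,"wy":0,"wz":-0.08,"claw":160},{"x":-0.12,"y":0.75,"z":0,"wx":0,"wy":0,"wz":-0.1,"claw":160},{"x":-0.15,"y":0.9,"z":0,"wx":0,"wy":0,"wz":-0.105,"claw":160},{"x":-0.17,"y":1,"z":0,"wx":0,"wy":0,"wz":-0.105,"claw":160},{"x":-0.17,"y":1,"z":0,"wx":0,"wy":0,"wz":-0.105,"claw":160},{"x":-0.17,"y":1,"z":0,"wx":0,"wy":0,"wz":-0.105,"claw":160},{"x":-0.17,"y":1,"z":0,"wx":0,"wy":0,"wz":-0.105,"claw":160}]'
python3 -m inch '[{"x":-0.02,"y":0.15,"z":0,"wx":0,"wy":0,"wz":0,"claw":160},{"x":-0.05,"y":0.3,"z":0,"wx":0,"wy":0,"wz":0,"claw":160},{"x":-0.07,"y":0.45,"z":0,"wx":0,"wy":0,"wz":0,"claw":160},{"x":-0.1,"y":0.6,"z":0,"wx":0,"wy":0,"wz":0,"claw":160},{"x":-0.12,"y":0.75,"z":0,"wx":0,"wy":0,"wz":0,"claw":160},{"x":-0.15,"y":0.9,"z":0,"wx":0,"wy":0,"wz":0,"claw":160},{"x":-0.17,"y":1,"z":0,"wx":0,"wy":0,"wz":0,"claw":160},{"x":-0.17,"y":1,"z":0,"wx":0,"wy":0,"wz":0,"claw":160},{"x":-0.17,"y":1,"z":0,"wx":0,"wy":0,"wz":0,"claw":160},{"x":-0.17,"y":1,"z":0,"wx":0,"wy":0,"wz":0,"claw":160}]'
python3 -m inch '[{"x":-0.05,"y":0.15,"z":0,"wx":0,"wy":0,"wz":0,"claw":160},{"x":-0.1,"y":0.3,"z":0,"wx":0,"wy":0,"wz":0,"claw":160},{"x":-0.15,"y":0.45,"z":0,"wx":0,"wy":0,"wz":0,"claw":160},{"x":-0.2,"y":0.6,"z":0,"wx":0,"wy":0,"wz":0,"claw":160},{"x":-0.25,"y":0.75,"z":0,"wx":0,"wy":0,"wz":0,"claw":160},{"x":-0.3,"y":0.9,"z":0,"wx":0,"wy":0,"wz":0,"claw":160},{"x":-0.35,"y":1,"z":0,"wx":0,"wy":0,"wz":0,"claw":160},{"x":-0.38,"y":1,"z":0,"wx":0,"wy":0,"wz":0,"claw":160},{"x":-0.38,"y":1,"z":0,"wx":0,"wy":0,"wz":0,"claw":160},{"x":-0.38,"y":1,"z":0,"wx":0,"wy":0,"wz":0,"claw":160}]'
cat >> h.py <<'E'
def tabs(f):
    np.set_printoptions(precision=4,suppress=True)
    s=snap('wrist',f); P=cloud(s); x,y,z=P[...,0],P[...,1],P[...,2]
    B=lambda x0,x1,y0,y1,z0,z1:(x>x0)&(x<x1)&(y>y0)&(y<y1)&(z>z0)&(z<z1)
    m=B(.44,.62,.10,.42,.03,.064); k,l,st,c=cv2.connectedComponentsWithStats(m.astype(np.uint8))
    for i in range(1,k):
        if st[i,4]>100: print('tab',st[i],P[l==i].mean(0),rect(P,l==i))
E
python3 -c "
from h import *
tabs('w8.png')"
```

```text
time_s: 30.95
position: [0.5799, -0.0572, 0.1463]
ee_rot: [[-0.976, 0.219, 0.001], [0.219, 0.976, 0.0], [-0.001, 0.0, -1.0]]
ft_force: [-0.4, 0.1, 0.2]
opening: 0.375
time_s: 32.2
position: [0.5596, 0.0629, 0.1463]
ee_rot: [[-0.976, 0.219, 0.001], [0.219, 0.976, 0.0], [-0.001, 0.0, -1.0]]
ft_force: [0.5, 0.3, -0.1]
opening: 0.37
time_s: 33.45
position: [0.5141, 0.183, 0.1464]
ee_rot: [[-0.976, 0.219, 0.001], [0.219, 0.976, 0.0], [-0.001, 0.001, -1.0]]
ft_force: [0.7, -0.8, -0.7]
opening: 0.374
tab [344 177  19  36 631] [0.5095 0.2164 0.0527] (array([509.9, 217.1]), array([12. , 28.7]), 78.01)
tab [408 176  26  35 774] [0.5203 0.2673 0.0507] (array([520.6, 269.1]), array([12.2, 27.9]), 77.81)
tab [ 476  176   36   37 1089] [0.5335 0.3225 0.0494] (array([533.9, 324.9]), array([13.5, 29.6]), 78.58)
```

View pics/w8.png

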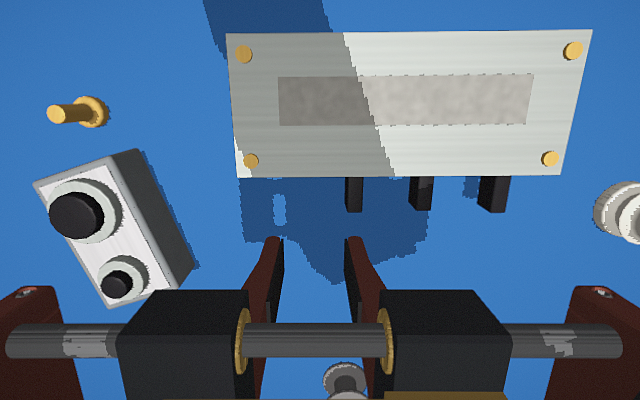

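```bash
python3 -m inch '[{"x":0,"y":0.14,"z":0,"wx":0,"wy":0,"wz":0,"claw":160},{"x":0,"y":0.28,"z":-0.1,"wx":0,"wy":0,"wz":0,"claw":160},{"x":0,"y":0.28,"z":-0.25,"wx":0,"wy":0,"wz":0,"claw":160},{"x":0,"y":0.28,"z":-0.4,"wx":0,"wy":0,"wz":0,"claw":160},{"x":0,"y":0.28,"z":-0.55,"wx":0,"wy":0,"wz":0,"claw":160},{"x":0,"y":0.28,"z":-0.68,"wx":0,"wy":0,"wz":0,"claw":160},{"x":0,"y":0.28,"z":-0.78,"wx":0,"wy":0,"wz":0,"claw":160},{"x":0,"y":0.28,"z":-0.87,"wx":0,"wy":0,"wz":0,"claw":160},{"x":0,"y":0.28,"z":-0.87,"wx":0,"wy":0,"wz":0,"claw":160},{"x":0,"y":0.28,"z":-0.87,"wx":0,"wy":0,"wz":0,"claw":200}]'
python3 -m inch '[{"x":0,"y":0,"z":0,"wx":0,"wy":0,"wz":0,"claw":255},{"x":0,"y":0,"z":0,"wx":0,"wy":0,"wz":0,"claw":255},{"x":0,"y":0,"z":0,"wx":0,"wy":0,"wz":0,"claw":255},{"x":0,"y":0,"z":0,"wx":0,"wy":0,"wz":0,"claw":255},{"x":0,"y":0,"z":0,"wx":0,"wy":0,"wz":0,"claw":255},{"x":0,"y":0,"z":0,"wx":0,"wy":0,"wz":0,"claw":255},{"x":0.06,"y":-0.013,"z":0,"wx":0,"wy":0,"wz":0,"claw":255},{"x":0.14,"y":-0.03,"z":0,"wx":0,"wy":0,"wz":0,"claw":255},{"x":0.22,"y":-0.048,"z":0,"wx":0,"wy":0,"wz":0,"claw":255},{"x":0.3,"y":-0.066,"z":0,"wx":0,"wy":0,"wz":0,"claw":255}]'
python3 -c "
from h import *
tabs('w9.png')"
```

```text
time_s: 34.75
position: [0.5141, 0.2174, 0.0422]
ee_rot: [[-0.976, 0.218, 0.001], [0.218, 0.976, 0.001], [-0.001, 0.001, -1.0]]
ft_force: [0.3, -0.3, 0.7]
opening: 0.3
time_s: 36.0
position: [0.5483, 0.2102, 0.0418]
ee_rot: [[-0.976, 0.217, -0.003], [0.217, 0.976, 0.001], [0.003, 0.0, -1.0]]
ft_force: [-3.7, 0.7, 5.9]
opening: 0.13
tab [ 402  169   46   62 2384] [0.5197 0.2673 0.0508] (array([520.2, 269. ]), array([12.5, 28.4]), 77.25)
tab [ 515  169   71   66 3648] [0.5329 0.3222 0.0488] (array([533.5, 324.9]), array([13.8, 30.4]), 77.28)
tab [ 276  170   75  132 6110] [0.5224 0.2166 0.0591] (array([526.2, 215.9]), array([31.6, 66.3]), 77.47)
```

View pics/w9.png

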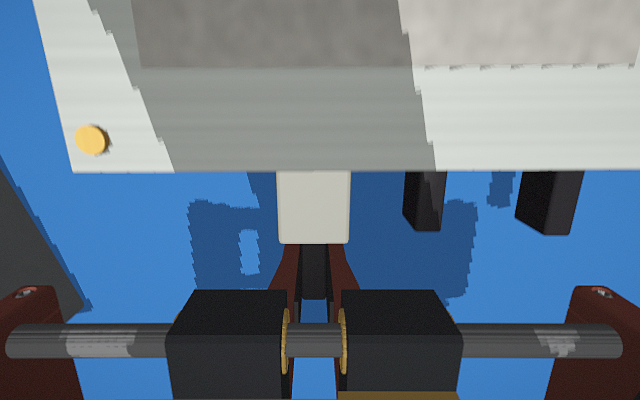

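```bash
python3 -m inch '[{"x":0.08,"y":-0.018,"z":0,"wx":0,"wy":0,"wz":0,"claw":255},{"x":0.16,"y":-0.035,"z":0,"wx":0,"wy":0,"wz":0,"claw":255},{"x":0.24,"y":-0.053,"z":0,"wx":0,"wy":0,"wz":0,"claw":255},{"x":0.32,"y":-0.07,"z":0,"wx":0,"wy":0,"wz":0,"claw":255},{"x":0.4,"y":-0.088,"z":0,"wx":0,"wy":0,"wz":0,"claw":255},{"x":0.46,"y":-0.1,"z":0,"wx":0,"wy":0,"wz":0,"claw":255},{"x":0.5,"y":-0.1,"z":0.15,"wx":0,"wy":0,"wz":0,"claw":255},{"x":0.5,"y":-0.1,"z":0.35,"wx":0,"wy":0,"wz":0,"claw":255},{"x":0.5,"y":-0.1,"z":0.55,"wx":0,"wy":0,"wz":0,"claw":255},{"x":0.5,"y":-0.2,"z":0.75,"wx":0,"wy":0,"wz":0,"claw":255}]'
python3 -m inch '[{"x":0,"y":-0.15,"z":0,"wx":0,"wy":0,"wz":0.02,"claw":255},{"x":0,"y":-0.3,"z":0,"wx":0,"wy":0,"wz":0.04,"claw":255},{"x":0,"y":-0.45,"z":0,"wx":0,"wy":0,"wz":0.06,"claw":255},{"x":0,"y":-0.6,"z":0,"wx":0,"wy":0,"wz":0.08,"claw":255},{"x":0,"y":-0.75,"z":0,"wx":0,"wy":0,"wz":0.1,"claw":255},{"x":0,"y":-0.9,"z":0,"wx":0,"wy":0,"wz":0.105,"claw":255},{"x":0,"y":-1,"z":0,"wx":0,"wy":0,"wz":0.105,"claw":255},{"x":0,"y":-1,"z":0,"wx":0,"wy":0,"wz":0.105,"claw":255},{"x":0,"y":-1,"z":0,"wx":0,"wy":0,"wz":0.105,"claw":255},{"x":0,"y":-1,"z":0,"wx":0,"wy":0,"wz":0.105,"claw":255}]'
python3 -c "
from h import *
s=snap('wrist','w10.png')
"
```

```text
time_s: 37.3
position: [0.6099, 0.1864, 0.1324]
ee_rot: [[-0.976, 0.217, 0.0], [0.217, 0.976, 0.001], [-0.0, 0.001, -1.0]]
ft_force: [-0.1, -1.4, -1.7]
opening: 0.136
time_s: 38.55
position: [0.6098, 0.0665, 0.1318]
ee_rot: [[-0.999, 0.054, 0.0], [0.054, 0.999, 0.001], [-0.0, 0.001, -1.0]]
ft_force: [-0.2, -0.4, -0.7]
opening: 0.135
```

View pics/w10.png

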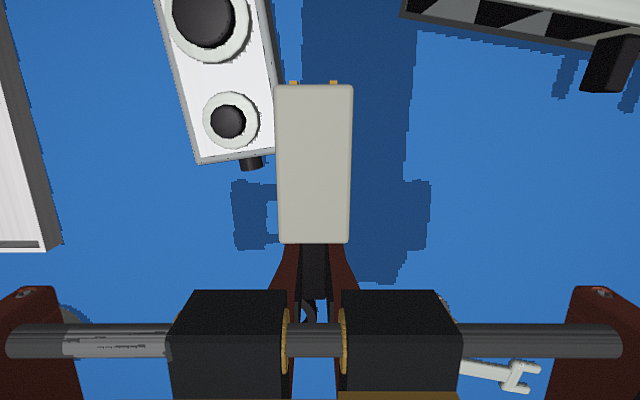

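```bash
python3 -m inch '[{"x":0,"y":-0.15,"z":0,"wx":0,"wy":0,"wz":0,"claw":255},{"x":0,"y":-0.3,"z":0,"wx":0,"wy":0,"wz":0,"claw":255},{"x":0,"y":-0.45,"z":0,"wx":0,"wy":0,"wz":0,"claw":255},{"x":0,"y":-0.6,"z":0,"wx":0,"wy":0,"wz":0,"claw":255},{"x":0,"y":-0.75,"z":0,"wx":0,"wy":0,"wz":0,"claw":255},{"x":0,"y":-0.9,"z":0,"wx":0,"wy":0,"wz":0,"claw":255},{"x":0,"y":-1,"z":0,"wx":0,"wy":0,"wz":0,"claw":255},{"x":0,"y":-1,"z":0,"wx":0,"wy":0,"wz":0,"claw":255},{"x":0,"y":-1,"z":0,"wx":0,"wy":0,"wz":0,"claw":255},{"x":0,"y":-1,"z":0,"wx":0,"wy":0,"wz":0,"claw":255}]'
python3 -m inch '[{"x":0.01,"y":-0.15,"z":0,"wx":0,"wy":0,"wz":0,"claw":255},{"x":0.02,"y":-0.3,"z":0,"wx":0,"wy":0,"wz":0,"claw":255},{"x":0.03,"y":-0.45,"z":0,"wx":0,"wy":0,"wz":0,"claw":255},{"x":0.03,"y":-0.6,"z":0,"wx":0,"wy":0,"wz":0,"claw":255},{"x":0.03,"y":-0.75,"z":0,"wx":0,"wy":0,"wz":0,"claw":255},{"x":0.03,"y":-0.9,"z":0,"wx":0,"wy":0,"wz":0,"claw":255},{"x":0.03,"y":-1,"z":0,"wx":0,"wy":0,"wz":0,"claw":255},{"x":0.03,"y":-1,"z":0,"wx":0,"wy":0,"wz":0,"claw":255},{"x":0.03,"y":-1,"z":0,"wx":0,"wy":0,"wz":0,"claw":255},{"x":0.03,"y":-1,"z":0,"wx":0,"wy":0,"wz":0,"claw":255}]'
python3 -m inch '[{"x":0,"y":-0.1,"z":0,"wx":0,"wy":0,"wz":0,"claw":255},{"x":0,"y":-0.21,"z":0,"wx":0,"wy":0,"wz":0,"claw":255},{"x":0,"y":-0.21,"z":-0.1,"wx":0,"wy":0,"wz":0,"claw":255},{"x":0,"y":-0.21,"z":-0.25,"wx":0,"wy":0,"wz":0,"claw":255},{"x":0,"y":-0.21,"z":-0.4,"wx":0,"wy":0,"wz":0,"claw":255},{"x":0,"y":-0.21,"z":-0.55,"wx":0,"wy":0,"wz":0,"claw":255},{"x":0,"y":-0.21,"z":-0.7,"wx":0,"wy":0,"wz":0,"claw":255},{"x":0,"y":-0.21,"z":-0.8,"wx":0,"wy":0,"wz":0,"claw":255},{"x":0,"y":-0.21,"z":-0.84,"wx":0,"wy":0,"wz":0,"claw":255},{"x":0,"y":-0.21,"z":-0.84,"wx":0,"wy":0,"wz":0,"claw":255}]'
python3 -c "
from h import *
s=snap('wrist','w11.png')
"
```

```text
time_s: 39.85
position: [0.6099, -0.0535, 0.1318]
ee_rot: [[-0.999, 0.054, 0.0], [0.054, 0.999, 0.001], [-0.0, 0.001, -1.0]]
ft_force: [0.3, -0.0, -0.9]
opening: 0.129
time_s: 41.1
position: [0.6136, -0.1735, 0.1318]
ee_rot: [[-0.999, 0.054, 0.0], [0.054, 0.999, 0.001], [-0.0, 0.001, -1.0]]
ft_force: [1.1, -0.4, -0.6]
opening: 0.135
time_s: 42.35
position: [0.6135, -0.1998, 0.031]
ee_rot: [[-0.998, 0.055, 0.0], [0.055, 0.998, 0.001], [-0.0, 0.001, -1.0]]
ft_force: [-0.3, 0.0, -0.9]
opening: 0.135
```

View pics/w11.png

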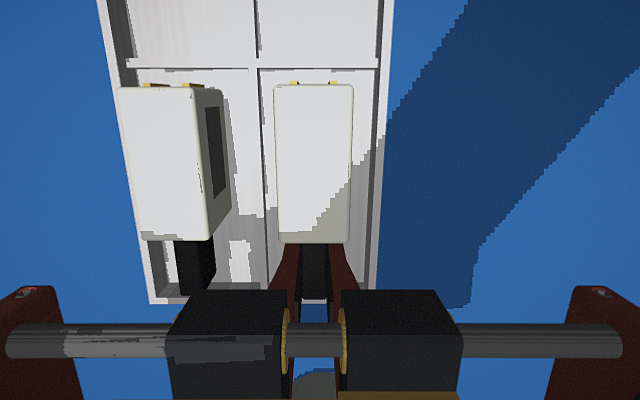

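```bash
python3 -m inch '[{"x":0,"y":0,"z":-0.02,"wx":0,"wy":0,"wz":0,"claw":255},{"x":0,"y":0,"z":-0.03,"wx":0,"wy":0,"wz":0,"claw":255},{"x":0,"y":0,"z":-0.038,"wx":0,"wy":0,"wz":0,"claw":255},{"x":0,"y":0,"z":-0.04,"wx":0,"wy":0,"wz":0,"claw":255},{"x":0,"y":0,"z":-0.04,"wx":0,"wy":0,"wz":0,"claw":255},{"x":0,"y":0,"z":-0.04,"wx":0,"wy":0,"wz":0,"claw":210},{"x":0,"y":0,"z":-0.04,"wx":0,"wy":0,"wz":0,"claw":197},{"x":0,"y":0,"z":-0.04,"wx":0,"wy":0,"wz":0,"claw":197},{"x":0,"y":0,"z":0.02,"wx":0,"wy":0,"wz":0,"claw":197},{"x":0,"y":0,"z":0.12,"wx":0,"wy":0,"wz":0,"claw":197}]'
python3 -m inch '[{"x":0,"y":0,"z":0.2,"wx":0,"wy":0,"wz":0,"claw":197},{"x":0,"y":0.1,"z":0.4,"wx":0,"wy":0,"wz":0,"claw":160},{"x":0,"y":0.25,"z":0.6,"wx":0,"wy":0,"wz":-0.02,"claw":160},{"x":0,"y":0.4,"z":0.8,"wx":0,"wy":0,"wz":-0.04,"claw":160},{"x":0,"y":0.55,"z":0.85,"wx":0,"wy":0,"wz":-0.06,"claw":160},{"x":0,"y":0.7,"z":0.85,"wx":0,"wy":0,"wz":-0.08,"claw":160},{"x":0,"y":0.85,"z":0.85,"wx":0,"wy":0,"wz":-0.1,"claw":160},{"x":0,"y":1,"z":0.85,"wx":0,"wy":0,"wz":-0.105,"claw":160},{"x":0,"y":1,"z":0.85,"wx":0,"wy":0,"wz":-0.105,"claw":160},{"x":0,"y":1,"z":0.85,"wx":0,"wy":0,"wz":-0.105,"claw":160}]'
python3 -c "
from h import *
s=snap('wrist','w12.png')
"
```

```text
time_s: 43.65
position: [0.6132, -0.1998, 0.0459]
ee_rot: [[-0.998, 0.055, -0.0], [0.055, 0.998, 0.001], [0.0, 0.001, -1.0]]
ft_force: [-0.0, 1.3, 0.5]
opening: 0.229
time_s: 44.9
position: [0.6134, -0.0805, 0.1477]
ee_rot: [[-0.976, 0.218, 0.001], [0.218, 0.976, -0.0], [-0.001, 0.0, -1.0]]
ft_force: [-0.1, 0.1, -0.1]
opening: 0.37
```

View pics/w12.png

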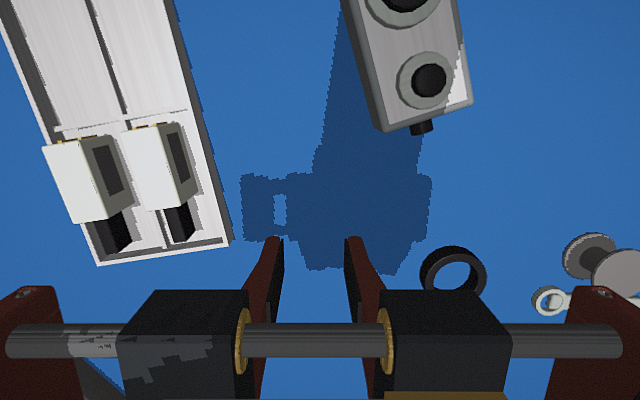

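Both relays sit in the far compartments. Next is relay 3.

```bash
python3 -m inch '[{"x":-0.02,"y":0.15,"z":0,"wx":0,"wy":0,"wz":0,"claw":160},{"x":-0.04,"y":0.3,"z":0,"wx":0,"wy":0,"wz":0,"claw":160},{"x":-0.06,"y":0.45,"z":0,"wx":0,"wy":0,"wz":0,"claw":160},{"x":-0.08,"y":0.6,"z":0,"wx":0,"wy":0,"wz":0,"claw":160},{"x":-0.1,"y":0.75,"z":0,"wx":0,"wy":0,"wz":0,"claw":160},{"x":-0.1,"y":0.9,"z":0,"wx":0,"wy":0,"wz":0,"claw":160},{"x":-0.1,"y":1,"z":0,"wx":0,"wy":0,"wz":0,"claw":160},{"x":-0.1,"y":1,"z":0,"wx":0,"wy":0,"wz":0,"claw":160},{"x":-0.1,"y":1,"z":0,"wx":0,"wy":0,"wz":0,"claw":160},{"x":-0.1,"y":1,"z":0,"wx":0,"wy":0,"wz":0,"claw":160}]'
python3 -m inch '[{"x":-0.06,"y":0.15,"z":0,"wx":0,"wy":0,"wz":0,"claw":160},{"x":-0.12,"y":0.3,"z":0,"wx":0,"wy":0,"wz":0,"claw":160},{"x":-0.18,"y":0.45,"z":0,"wx":0,"wy":0,"wz":0,"claw":160},{"x":-0.24,"y":0.6,"z":0,"wx":0,"wy":0,"wz":0,"claw":160},{"x":-0.3,"y":0.75,"z":0,"wx":0,"wy":0,"wz":0,"claw":160},{"x":-0.36,"y":0.9,"z":0,"wx":0,"wy":0,"wz":0,"claw":160},{"x":-0.42,"y":1,"z":0,"wx":0,"wy":0,"wz":0,"claw":160},{"x":-0.5,"y":1,"z":0,"wx":0,"wy":0,"wz":0,"claw":160},{"x":-0.5,"y":1,"z":0,"wx":0,"wy":0,"wz":0,"claw":160},{"x":-0.5,"y":1,"z":0,"wx":0,"wy":0,"wz":0,"claw":160}]'
python3 -m inch '[{"x":-0.06,"y":0.15,"z":0,"wx":0,"wy":0,"wz":0,"claw":160},{"x":-0.12,"y":0.3,"z":0,"wx":0,"wy":0,"wz":0,"claw":160},{"x":-0.14,"y":0.45,"z":0,"wx":0,"wy":0,"wz":0,"claw":160},{"x":-0.14,"y":0.6,"z":0,"wx":0,"wy":0,"wz":0,"claw":160},{"x":-0.14,"y":0.6,"z":0,"wx":0,"wy":0,"wz":0,"claw":160},{"x":-0.14,"y":0.6,"z":0,"wx":0,"wy":0,"wz":0,"claw":160},{"x":-0.14,"y":0.6,"z":0,"wx":0,"wy":0,"wz":0,"claw":160},{"x":-0.14,"y":0.6,"z":0,"wx":0,"wy":0,"wz":0,"claw":160},{"x":-0.14,"y":0.6,"z":0,"wx":0,"wy":0,"wz":0,"claw":160},{"x":-0.14,"y":0.6,"z":0,"wx":0,"wy":0,"wz":0,"claw":160}]'
python3 -c "
from h import *
tabs('w13.png')"
```

```text
time_s: 46.2
position: [0.6015, 0.0393, 0.1475]
ee_rot: [[-0.976, 0.219, 0.001], [0.219, 0.976, 0.0], [-0.001, 0.0, -1.0]]
ft_force: [0.5, 0.0, -0.2]
opening: 0.376
time_s: 47.45
position: [0.5417, 0.1595, 0.1477]
ee_rot: [[-0.976, 0.219, 0.001], [0.219, 0.976, 0.0], [-0.001, 0.001, -1.0]]
ft_force: [-0.6, -0.8, 0.2]
opening: 0.373
time_s: 48.7
position: [0.5247, 0.2321, 0.1475]
ee_rot: [[-0.976, 0.218, 0.001], [0.218, 0.976, 0.001], [-0.0, 0.001, -1.0]]
ft_force: [-0.5, -0.5, -0.0]
opening: 0.374
tab [348 177  19  34 613] [0.5202 0.2685 0.0524] (array([520.6, 269.5]), array([12.2, 27.1]), 77.65)
tab [416 176  27  37 860] [0.5333 0.3232 0.0504] (array([533.6, 325.2]), array([12.4, 29.8]), 79.03)
```

View pics/w13.png

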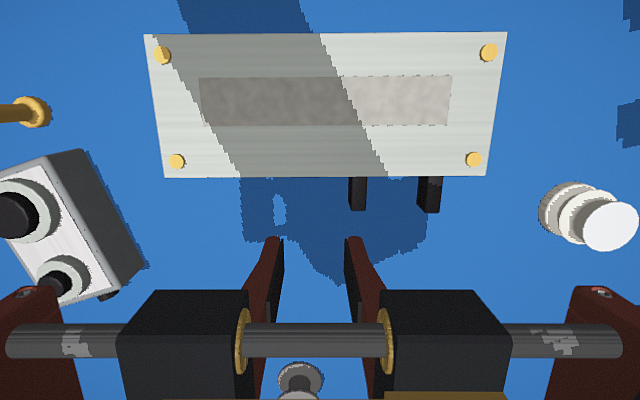

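```bash
python3 -m inch '[{"x":0,"y":0.15,"z":0,"wx":0,"wy":0,"wz":0,"claw":160},{"x":0,"y":0.3,"z":-0.1,"wx":0,"wy":0,"wz":0,"claw":160},{"x":0,"y":0.3,"z":-0.25,"wx":0,"wy":0,"wz":0,"claw":160},{"x":0,"y":0.3,"z":-0.4,"wx":0,"wy":0,"wz":0,"claw":160},{"x":0,"y":0.3,"z":-0.55,"wx":0,"wy":0,"wz":0,"claw":160},{"x":0,"y":0.3,"z":-0.68,"wx":0,"wy":0,"wz":0,"claw":160},{"x":0,"y":0.3,"z":-0.78,"wx":0,"wy":0,"wz":0,"claw":160},{"x":0,"y":0.3,"z":-0.88,"wx":0,"wy":0,"wz":0,"claw":160},{"x":0,"y":0.3,"z":-0.88,"wx":0,"wy":0,"wz":0,"claw":160},{"x":0,"y":0.3,"z":-0.88,"wx":0,"wy":0,"wz":0,"claw":200}]'
python3 -m inch '[{"x":0,"y":0,"z":0,"wx":0,"wy":0,"wz":0,"claw":255},{"x":0,"y":0,"z":0,"wx":0,"wy":0,"wz":0,"claw":255},{"x":0,"y":0,"z":0,"wx":0,"wy":0,"wz":0,"claw":255},{"x":0,"y":0,"z":0,"wx":0,"wy":0,"wz":0,"claw":255},{"x":0,"y":0,"z":0,"wx":0,"wy":0,"wz":0,"claw":255},{"x":0,"y":0,"z":0,"wx":0,"wy":0,"wz":0,"claw":255},{"x":0.06,"y":-0.013,"z":0,"wx":0,"wy":0,"wz":0,"claw":255},{"x":0.14,"y":-0.03,"z":0,"wx":0,"wy":0,"wz":0,"claw":255},{"x":0.22,"y":-0.048,"z":0,"wx":0,"wy":0,"wz":0,"claw":255},{"x":0.3,"y":-0.066,"z":0,"wx":0,"wy":0,"wz":0,"claw":255}]'
python3 -m inch '[{"x":0.08,"y":-0.018,"z":0,"wx":0,"wy":0,"wz":0,"claw":255},{"x":0.16,"y":-0.035,"z":0,"wx":0,"wy":0,"wz":0,"claw":255},{"x":0.24,"y":-0.053,"z":0,"wx":0,"wy":0,"wz":0,"claw":255},{"x":0.32,"y":-0.07,"z":0,"wx":0,"wy":0,"wz":0,"claw":255},{"x":0.4,"y":-0.088,"z":0,"wx":0,"wy":0,"wz":0,"claw":255},{"x":0.46,"y":-0.1,"z":0,"wx":0,"wy":0,"wz":0,"claw":255},{"x":0.48,"y":-0.1,"z":0.15,"wx":0,"wy":0,"wz":0,"claw":255},{"x":0.48,"y":-0.1,"z":0.35,"wx":0,"wy":0,"wz":0,"claw":255},{"x":0.48,"y":-0.1,"z":0.55,"wx":0,"wy":0,"wz":0,"claw":255},{"x":0.48,"y":-0.2,"z":0.75,"wx":0,"wy":0,"wz":0,"claw":255}]'
python3 -c "
from h import *
tabs('w14.png')"
```

```text
time_s: 50.0
position: [0.5249, 0.2683, 0.0422]
ee_rot: [[-0.976, 0.218, 0.001], [0.218, 0.976, 0.001], [-0.001, 0.001, -1.0]]
ft_force: [-0.1, -0.4, 0.3]
opening: 0.295
time_s: 51.25
position: [0.559, 0.2611, 0.0418]
ee_rot: [[-0.976, 0.217, -0.003], [0.217, 0.976, 0.001], [0.003, 0.0, -1.0]]
ft_force: [-4.3, 1.1, 5.9]
opening: 0.133
time_s: 52.5
position: [0.6181, 0.2377, 0.1339]
ee_rot: [[-0.976, 0.216, 0.001], [0.216, 0.976, 0.002], [-0.001, 0.002, -1.0]]
ft_force: [1.3, -0.3, -0.7]
opening: 0.134
tab [269  29  32  13 297] [0.4968 0.2476 0.0475] (array([496.8, 248. ]), array([ 6.1, 19. ]), 4.81)
tab [349  29  36  12 301] [0.5072 0.2967 0.0475] (array([507.3, 297.1]), array([18.8,  5.9]), 60.56)
tab [ 387   29   82   64 2114] [0.5266 0.3263 0.0511] (array([531.1, 329. ]), array([42.2, 39.3]), 69.41)
tab [ 99  30  45  11 325] [0.4741 0.1474 0.0459] (array([474.3, 146.1]), array([ 5.7, 12.8]), 17.21)
tab [181  30  45  11 344] [0.4857 0.1987 0.0471] (array([485.7, 197.3]), array([ 5.9, 19.3]), 5.32)
```

View pics/w14.png

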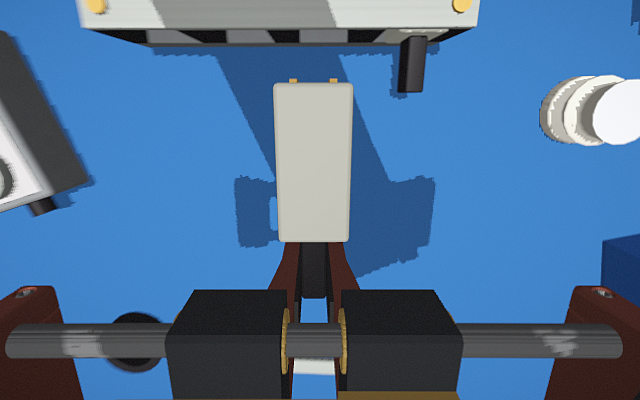

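```bash
python3 -m inch '[{"x":-0.05,"y":-0.15,"z":0,"wx":0,"wy":0,"wz":0.02,"claw":255},{"x":-0.1,"y":-0.3,"z":0,"wx":0,"wy":0,"wz":0.04,"claw":255},{"x":-0.15,"y":-0.45,"z":0,"wx":0,"wy":0,"wz":0.06,"claw":255},{"x":-0.2,"y":-0.6,"z":0,"wx":0,"wy":0,"wz":0.08,"claw":255},{"x":-0.25,"y":-0.75,"z":0,"wx":0,"wy":0,"wz":0.1,"claw":255},{"x":-0.3,"y":-0.9,"z":0,"wx":0,"wy":0,"wz":0.104,"claw":255},{"x":-0.3,"y":-1,"z":0,"wx":0,"wy":0,"wz":0.104,"claw":255},{"x":-0.3,"y":-1,"z":0,"wx":0,"wy":0,"wz":0.104,"claw":255},{"x":-0.3,"y":-1,"z":0,"wx":0,"wy":0,"wz":0.104,"claw":255},{"x":-0.3,"y":-1,"z":0,"wx":0,"wy":0,"wz":0.104,"claw":255}]'
python3 -m inch '[{"x":-0.05,"y":-0.15,"z":0,"wx":0,"wy":0,"wz":0,"claw":255},{"x":-0.1,"y":-0.3,"z":0,"wx":0,"wy":0,"wz":0,"claw":255},{"x":-0.15,"y":-0.45,"z":0,"wx":0,"wy":0,"wz":0,"claw":255},{"x":-0.2,"y":-0.6,"z":0,"wx":0,"wy":0,"wz":0,"claw":255},{"x":-0.25,"y":-0.75,"z":0,"wx":0,"wy":0,"wz":0,"claw":255},{"x":-0.3,"y":-0.9,"z":0,"wx":0,"wy":0,"wz":0,"claw":255},{"x":-0.3,"y":-1,"z":0,"wx":0,"wy":0,"wz":0,"claw":255},{"x":-0.3,"y":-1,"z":0,"wx":0,"wy":0,"wz":0,"claw":255},{"x":-0.3,"y":-1,"z":0,"wx":0,"wy":0,"wz":0,"claw":255},{"x":-0.3,"y":-1,"z":0,"wx":0,"wy":0,"wz":0,"claw":255}]'
python3 -m inch '[{"x":-0.05,"y":-0.15,"z":0,"wx":0,"wy":0,"wz":0,"claw":255},{"x":-0.1,"y":-0.3,"z":0,"wx":0,"wy":0,"wz":0,"claw":255},{"x":-0.15,"y":-0.45,"z":0,"wx":0,"wy":0,"wz":0,"claw":255},{"x":-0.2,"y":-0.6,"z":0,"wx":0,"wy":0,"wz":0,"claw":255},{"x":-0.25,"y":-0.75,"z":0,"wx":0,"wy":0,"wz":0,"claw":255},{"x":-0.3,"y":-0.9,"z":0,"wx":0,"wy":0,"wz":0,"claw":255},{"x":-0.3,"y":-1,"z":0,"wx":0,"wy":0,"wz":0,"claw":255},{"x":-0.3,"y":-1,"z":0,"wx":0,"wy":0,"wz":0,"claw":255},{"x":-0.3,"y":-1,"z":0,"wx":0,"wy":0,"wz":0,"claw":255},{"x":-0.3,"y":-1,"z":0,"wx":0,"wy":0,"wz":0,"claw":255}]'
python3 -m inch '[{"x":-0.05,"y":-0.15,"z":0,"wx":0,"wy":0,"wz":0,"claw":255},{"x":-0.1,"y":-0.3,"z":0,"wx":0,"wy":0,"wz":0,"claw":255},{"x":-0.15,"y":-0.45,"z":0,"wx":0,"wy":0,"wz":0,"claw":255},{"x":-0.2,"y":-0.6,"z":0,"wx":0,"wy":0,"wz":0,"claw":255},{"x":-0.2,"y":-0.75,"z":0,"wx":0,"wy":0,"wz":0,"claw":255},{"x":-0.2,"y":-0.9,"z":0,"wx":0,"wy":0,"wz":0,"claw":255},{"x":-0.2,"y":-1,"z":0,"wx":0,"wy":0,"wz":0,"claw":255},{"x":-0.2,"y":-1,"z":0,"wx":0,"wy":0,"wz":0,"claw":255},{"x":-0.2,"y":-1,"z":0,"wx":0,"wy":0,"wz":0,"claw":255},{"x":-0.2,"y":-1,"z":0,"wx":0,"wy":0,"wz":0,"claw":255}]'
python3 -c "
from h import *
s=snap('wrist','w15.png')"
```

```text
time_s: 53.8
position: [0.5823, 0.1172, 0.1317]
ee_rot: [[-0.998, 0.056, 0.0], [0.056, 0.998, 0.001], [-0.0, 0.001, -1.0]]
ft_force: [-0.4, 0.7, -1.1]
opening: 0.136
time_s: 55.05
position: [0.5464, -0.0028, 0.1318]
ee_rot: [[-0.998, 0.055, 0.0], [0.055, 0.998, 0.001], [-0.0, 0.001, -1.0]]
ft_force: [0.2, -0.5, -0.9]
opening: 0.134
time_s: 56.3
position: [0.5105, -0.1229, 0.1318]
ee_rot: [[-0.998, 0.055, 0.0], [0.055, 0.998, 0.001], [-0.0, 0.001, -1.0]]
ft_force: [-0.6, -0.0, -1.6]
opening: 0.132
time_s: 57.55
position: [0.4863, -0.2429, 0.1318]
ee_rot: [[-0.998, 0.056, 0.0], [0.056, 0.998, 0.001], [-0.0, 0.001, -1.0]]
ft_force: [-0.5, -0.1, -0.8]
opening: 0.132
```

View pics/w15.png

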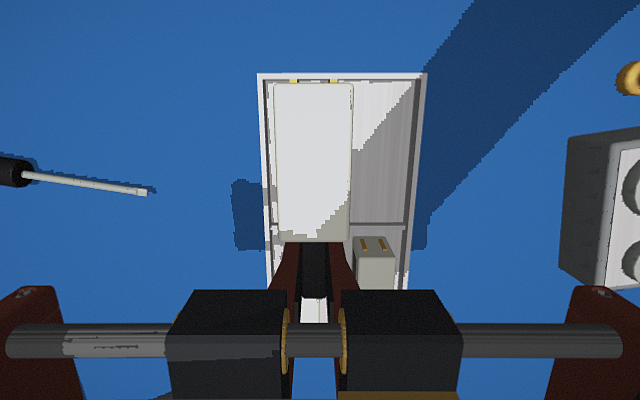

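```bash
python3 -m inch '[{"x":0,"y":-0.04,"z":0,"wx":0,"wy":0,"wz":0,"claw":255},{"x":0,"y":-0.08,"z":0,"wx":0,"wy":0,"wz":0,"claw":255},{"x":0,"y":-0.08,"z":-0.1,"wx":0,"wy":0,"wz":0,"claw":255},{"x":0,"y":-0.08,"z":-0.25,"wx":0,"wy":0,"wz":0,"claw":255},{"x":0,"y":-0.08,"z":-0.4,"wx":0,"wy":0,"wz":0,"claw":255},{"x":0,"y":-0.08,"z":-0.55,"wx":0,"wy":0,"wz":0,"claw":255},{"x":0,"y":-0.08,"z":-0.7,"wx":0,"wy":0,"wz":0,"claw":255},{"x":0,"y":-0.08,"z":-0.8,"wx":0,"wy":0,"wz":0,"claw":255},{"x":0,"y":-0.08,"z":-0.84,"wx":0,"wy":0,"wz":0,"claw":255},{"x":0,"y":-0.08,"z":-0.84,"wx":0,"wy":0,"wz":0,"claw":255}]'
python3 -c "
from h import *
s=snap('wrist','w16.png')
"
```

```text
time_s: 58.85
position: [0.4863, -0.2534, 0.031]
ee_rot: [[-0.998, 0.057, 0.0], [0.057, 0.998, 0.001], [-0.0, 0.001, -1.0]]
ft_force: [0.2, -0.1, -0.6]
opening: 0.132
```

View pics/w16.png

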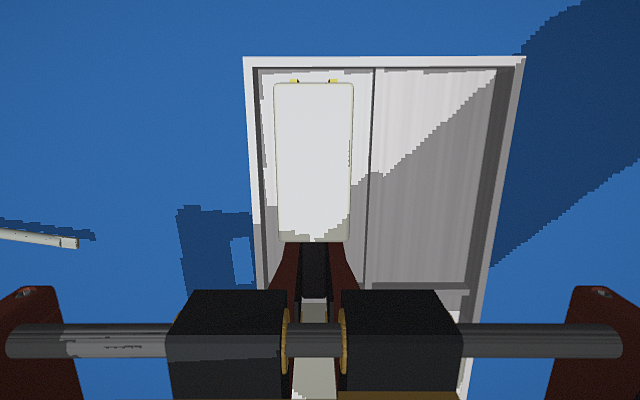

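```bash
python3 -m inch '[{"x":0,"y":0,"z":-0.02,"wx":0,"wy":0,"wz":0,"claw":255},{"x":0,"y":0,"z":-0.03,"wx":0,"wy":0,"wz":0,"claw":255},{"x":0,"y":0,"z":-0.038,"wx":0,"wy":0,"wz":0,"claw":255},{"x":0,"y":0,"z":-0.04,"wx":0,"wy":0,"wz":0,"claw":255},{"x":0,"y":0,"z":-0.04,"wx":0,"wy":0,"wz":0,"claw":255},{"x":0,"y":0,"z":-0.04,"wx":0,"wy":0,"wz":0,"claw":210},{"x":0,"y":0,"z":-0.04,"wx":0,"wy":0,"wz":0,"claw":197},{"x":0,"y":0,"z":-0.04,"wx":0,"wy":0,"wz":0,"claw":197},{"x":0,"y":0,"z":0.02,"wx":0,"wy":0,"wz":0,"claw":197},{"x":0,"y":0,"z":0.12,"wx":0,"wy":0,"wz":0,"claw":197}]'
python3 -m inch '[{"x":0,"y":0,"z":0.2,"wx":0,"wy":0,"wz":0,"claw":197},{"x":0.05,"y":0.1,"z":0.4,"wx":0,"wy":0,"wz":0,"claw":160},{"x":0.1,"y":0.25,"z":0.6,"wx":0,"wy":0,"wz":-0.02,"claw":160},{"x":0.15,"y":0.4,"z":0.8,"wx":0,"wy":0,"wz":-0.04,"claw":160},{"x":0.2,"y":0.55,"z":0.85,"wx":0,"wy":0,"wz":-0.06,"claw":160},{"x":0.25,"y":0.7,"z":0.85,"wx":0,"wy":0,"wz":-0.08,"claw":160},{"x":0.3,"y":0.85,"z":0.85,"wx":0,"wy":0,"wz":-0.1,"claw":160},{"x":0.3,"y":1,"z":0.85,"wx":0,"wy":0,"wz":-0.105,"claw":160},{"x":0.3,"y":1,"z":0.85,"wx":0,"wy":0,"wz":-0.105,"claw":160},{"x":0.3,"y":1,"z":0.85,"wx":0,"wy":0,"wz":-0.105,"claw":160}]'
python3 -c "
from h import *
s=snap('wrist','w17.png')
"
```

```text
time_s: 60.15
position: [0.486, -0.2533, 0.046]
ee_rot: [[-0.998, 0.057, -0.0], [0.057, 0.998, 0.001], [0.0, 0.001, -1.0]]
ft_force: [-0.6, 0.1, -0.1]
opening: 0.227
time_s: 61.4
position: [0.5222, -0.1341, 0.148]
ee_rot: [[-0.976, 0.22, 0.001], [0.22, 0.976, 0.0], [-0.001, 0.0, -1.0]]
ft_force: [0.1, -0.2, -0.5]
opening: 0.373
```

View pics/w17.png

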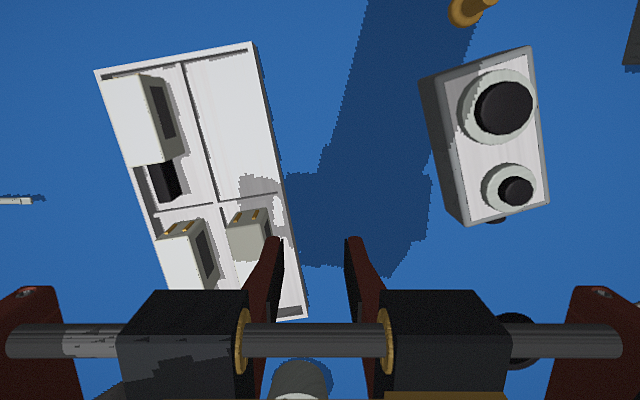

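Three relays are stored. Next is relay 4, which looks slightly shifted in its bay, so I'll look closely first.

```bash
python3 -m inch '[{"x":0.1,"y":0.15,"z":0,"wx":0,"wy":0,"wz":0,"claw":160},{"x":0.2,"y":0.3,"z":0,"wx":0,"wy":0,"wz":0,"claw":160},{"x":0.3,"y":0.45,"z":0,"wx":0,"wy":0,"wz":0,"claw":160},{"x":0.3,"y":0.6,"z":0,"wx":0,"wy":0,"wz":0,"claw":160},{"x":0.3,"y":0.75,"z":0,"wx":0,"wy":0,"wz":0,"claw":160},{"x":0.3,"y":0.9,"z":0,"wx":0,"wy":0,"wz":0,"claw":160},{"x":0.3,"y":1,"z":0,"wx":0,"wy":0,"wz":0,"claw":160},{"x":0.3,"y":1,"z":0,"wx":0,"wy":0,"wz":0,"claw":160},{"x":0.3,"y":1,"z":0,"wx":0,"wy":0,"wz":0,"claw":160},{"x":0.3,"y":1,"z":0,"wx":0,"wy":0,"wz":0,"claw":160}]'
python3 -m inch '[{"x":0,"y":0.15,"z":0,"wx":0,"wy":0,"wz":0,"claw":160},{"x":0,"y":0.3,"z":0,"wx":0,"wy":0,"wz":0,"claw":160},{"x":0,"y":0.45,"z":0,"wx":0,"wy":0,"wz":0,"claw":160},{"x":0,"y":0.6,"z":0,"wx":0,"wy":0,"wz":0,"claw":160},{"x":0,"y":0.75,"z":0,"wx":0,"wy":0,"wz":0,"claw":160},{"x":0,"y":0.9,"z":0,"wx":0,"wy":0,"wz":0,"claw":160},{"x":0,"y":1,"z":0,"wx":0,"wy":0,"wz":0,"claw":160},{"x":0,"y":1,"z":0,"wx":0,"wy":0,"wz":0,"claw":160},{"x":0,"y":1,"z":0,"wx":0,"wy":0,"wz":0,"claw":160},{"x":0,"y":1,"z":0,"wx":0,"wy":0,"wz":0,"claw":160}]'
python3 -m inch '[{"x":0,"y":0.15,"z":0,"wx":0,"wy":0,"wz":0,"claw":160},{"x":0,"y":0.3,"z":0,"wx":0,"wy":0,"wz":0,"claw":160},{"x":0,"y":0.45,"z":0,"wx":0,"wy":0,"wz":0,"claw":160},{"x":0,"y":0.6,"z":0,"wx":0,"wy":0,"wz":0,"claw":160},{"x":-0.05,"y":0.75,"z":0,"wx":0,"wy":0,"wz":0,"claw":160},{"x":-0.1,"y":0.9,"z":0,"wx":0,"wy":0,"wz":0,"claw":160},{"x":-0.15,"y":1,"z":0,"wx":0,"wy":0,"wz":0,"claw":160},{"x":-0.15,"y":1,"z":0,"wx":0,"wy":0,"wz":0,"claw":160},{"x":-0.15,"y":1,"z":0,"wx":0,"wy":0,"wz":0,"claw":160},{"x":-0.15,"y":1,"z":0,"wx":0,"wy":0,"wz":0,"claw":160}]'
python3 -m inch '[{"x":0,"y":0.15,"z":0,"wx":0,"wy":0,"wz":0,"claw":160},{"x":0,"y":0.3,"z":0,"wx":0,"wy":0,"wz":0,"claw":160},{"x":0,"y":0.45,"z":0,"wx":0,"wy":0,"wz":0,"claw":160},{"x":0,"y":0.5,"z":0,"wx":0,"wy":0,"wz":0,"claw":160},{"x":0,"y":0.5,"z":0,"wx":0,"wy":0,"wz":0,"claw":160},{"x":0,"y":0.5,"z":0,"wx":0,"wy":0,"wz":0,"claw":160},{"x":0,"y":0.5,"z":0,"wx":0,"wy":0,"wz":0,"claw":160},{"x":0,"y":0.5,"z":0,"wx":0,"wy":0,"wz":0,"claw":160},{"x":0,"y":0.5,"z":0,"wx":0,"wy":0,"wz":0,"claw":160},{"x":0,"y":0.5,"z":0,"wx":0,"wy":0,"wz":0,"claw":160}]'
python3 -c "
from h import *
tabs('w18.png')"
```

```text
time_s: 62.7
position: [0.5582, -0.0142, 0.1476]
ee_rot: [[-0.975, 0.221, 0.001], [0.221, 0.975, 0.0], [-0.001, 0.0, -1.0]]
ft_force: [0.7, -0.7, 0.3]
opening: 0.368
time_s: 63.95
position: [0.5583, 0.1058, 0.1475]
ee_rot: [[-0.975, 0.221, 0.001], [0.221, 0.975, 0.0], [-0.001, 0.0, -1.0]]
ft_force: [-0.3, 0.6, 0.2]
opening: 0.371
time_s: 65.2
position: [0.5406, 0.2258, 0.1476]
ee_rot: [[-0.975, 0.221, 0.001], [0.221, 0.975, 0.0], [-0.001, 0.0, -1.0]]
ft_force: [-0.6, 0.1, 0.7]
opening: 0.375
time_s: 66.45
position: [0.5403, 0.2867, 0.1475]
ee_rot: [[-0.976, 0.22, 0.001], [0.22, 0.976, 0.001], [-0.0, 0.001, -1.0]]
ft_force: [-0.3, 0.4, 0.3]
opening: 0.373
tab [349 172  20  37 671] [0.5334 0.3246 0.0524] (array([533.8, 325.5]), array([12.2, 29.4]), 77.58)
```

View pics/w18.png

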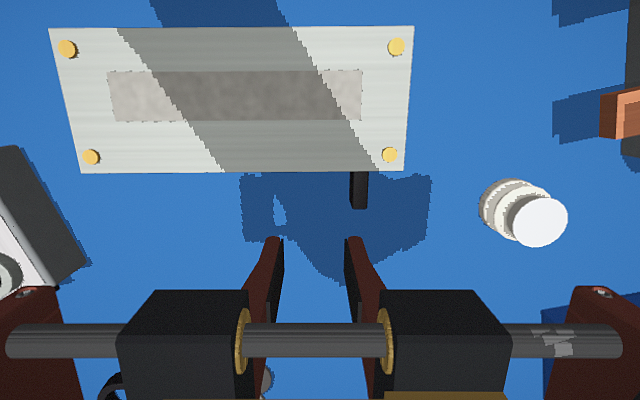

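```bash
python3 -m inch '[{"x":-0.02,"y":0.15,"z":0,"wx":0,"wy":0,"wz":0,"claw":160},{"x":-0.02,"y":0.305,"z":-0.1,"wx":0,"wy":0,"wz":0,"claw":160},{"x":-0.02,"y":0.305,"z":-0.25,"wx":0,"wy":0,"wz":0,"claw":160},{"x":-0.02,"y":0.305,"z":-0.4,"wx":0,"wy":0,"wz":0,"claw":160},{"x":-0.02,"y":0.305,"z":-0.55,"wx":0,"wy":0,"wz":0,"claw":160},{"x":-0.02,"y":0.305,"z":-0.68,"wx":0,"wy":0,"wz":0,"claw":160},{"x":-0.02,"y":0.305,"z":-0.78,"wx":0,"wy":0,"wz":0,"claw":160},{"x":-0.02,"y":0.305,"z":-0.88,"wx":0,"wy":0,"wz":0,"claw":160},{"x":-0.02,"y":0.305,"z":-0.88,"wx":0,"wy":0,"wz":0,"claw":160},{"x":-0.02,"y":0.305,"z":-0.88,"wx":0,"wy":0,"wz":0,"claw":200}]'
python3 -m inch '[{"x":0,"y":0,"z":0,"wx":0,"wy":0,"wz":0,"claw":255},{"x":0,"y":0,"z":0,"wx":0,"wy":0,"wz":0,"claw":255},{"x":0,"y":0,"z":0,"wx":0,"wy":0,"wz":0,"claw":255},{"x":0,"y":0,"z":0,"wx":0,"wy":0,"wz":0,"claw":255},{"x":0,"y":0,"z":0,"wx":0,"wy":0,"wz":0,"claw":255},{"x":0,"y":0,"z":0,"wx":0,"wy":0,"wz":0,"claw":255},{"x":0.06,"y":-0.013,"z":0,"wx":0,"wy":0,"wz":0,"claw":255},{"x":0.14,"y":-0.03,"z":0,"wx":0,"wy":0,"wz":0,"claw":255},{"x":0.22,"y":-0.048,"z":0,"wx":0,"wy":0,"wz":0,"claw":255},{"x":0.3,"y":-0.066,"z":0,"wx":0,"wy":0,"wz":0,"claw":255}]'
python3 -c "
from h import *
tabs('w19.png')"
```

```text
time_s: 67.75
position: [0.5381, 0.3234, 0.0423]
ee_rot: [[-0.976, 0.22, 0.001], [0.22, 0.976, 0.001], [-0.001, 0.001, -1.0]]
ft_force: [0.7, -0.1, 0.2]
opening: 0.293
time_s: 69.0
position: [0.5719, 0.3161, 0.0418]
ee_rot: [[-0.976, 0.219, -0.004], [0.219, 0.976, 0.001], [0.004, -0.0, -1.0]]
ft_force: [-5.7, 0.4, 6.1]
opening: 0.132
tab [ 275  168   76  134 6299] [0.5453 0.3227 0.0593] (array([549.6, 321.9]), array([31.6, 67.2]), 77.4)
```

View pics/w19.png

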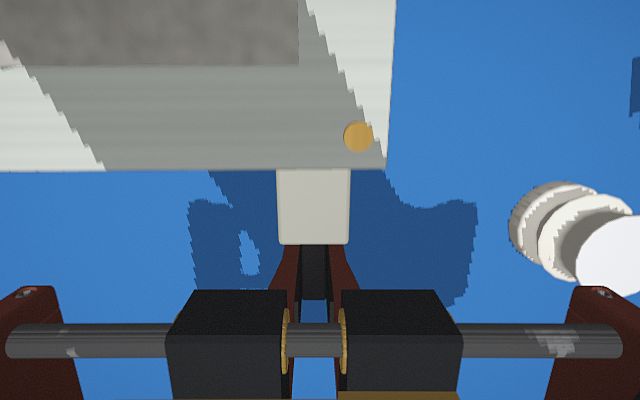

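```bash
python3 -m inch '[{"x":0.08,"y":-0.018,"z":0,"wx":0,"wy":0,"wz":0,"claw":255},{"x":0.16,"y":-0.035,"z":0,"wx":0,"wy":0,"wz":0,"claw":255},{"x":0.24,"y":-0.053,"z":0,"wx":0,"wy":0,"wz":0,"claw":255},{"x":0.32,"y":-0.07,"z":0,"wx":0,"wy":0,"wz":0,"claw":255},{"x":0.4,"y":-0.088,"z":0,"wx":0,"wy":0,"wz":0,"claw":255},{"x":0.46,"y":-0.1,"z":0,"wx":0,"wy":0,"wz":0,"claw":255},{"x":0.48,"y":-0.1,"z":0.15,"wx":0,"wy":0,"wz":0,"claw":255},{"x":0.48,"y":-0.1,"z":0.35,"wx":0,"wy":0,"wz":0,"claw":255},{"x":0.48,"y":-0.1,"z":0.55,"wx":0,"wy":0,"wz":0,"claw":255},{"x":0.48,"y":-0.2,"z":0.75,"wx":0,"wy":0,"wz":0,"claw":255}]'
python3 -m inch '[{"x":-0.05,"y":-0.15,"z":0,"wx":0,"wy":0,"wz":0.02,"claw":255},{"x":-0.1,"y":-0.3,"z":0,"wx":0,"wy":0,"wz":0.04,"claw":255},{"x":-0.15,"y":-0.45,"z":0,"wx":0,"wy":0,"wz":0.06,"claw":255},{"x":-0.2,"y":-0.6,"z":0,"wx":0,"wy":0,"wz":0.08,"claw":255},{"x":-0.25,"y":-0.75,"z":0,"wx":0,"wy":0,"wz":0.1,"claw":255},{"x":-0.3,"y":-0.9,"z":0,"wx":0,"wy":0,"wz":0.106,"claw":255},{"x":-0.3,"y":-1,"z":0,"wx":0,"wy":0,"wz":0.106,"claw":255},{"x":-0.3,"y":-1,"z":0,"wx":0,"wy":0,"wz":0.106,"claw":255},{"x":-0.3,"y":-1,"z":0,"wx":0,"wy":0,"wz":0.106,"claw":255},{"x":-0.3,"y":-1,"z":0,"wx":0,"wy":0,"wz":0.106,"claw":255}]'
python3 -c "
from h import *
s=snap('wrist','w20.png')"
```

```text
time_s: 70.3
position: [0.6312, 0.2925, 0.1339]
ee_rot: [[-0.976, 0.218, 0.001], [0.218, 0.976, 0.002], [-0.001, 0.002, -1.0]]
ft_force: [0.7, 0.4, -0.9]
opening: 0.134
time_s: 71.55
position: [0.5954, 0.1723, 0.1317]
ee_rot: [[-0.999, 0.054, 0.0], [0.054, 0.999, 0.001], [-0.0, 0.001, -1.0]]
ft_force: [0.4, 0.6, -1.2]
opening: 0.134
```

View pics/w20.png

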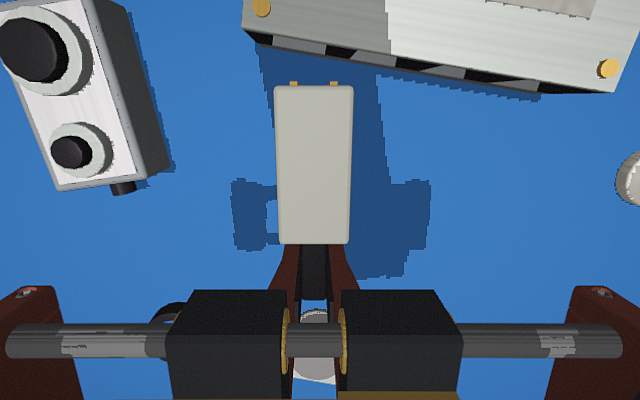

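```bash
python3 -m inch '[{"x":-0.05,"y":-0.15,"z":0,"wx":0,"wy":0,"wz":0,"claw":255},{"x":-0.1,"y":-0.3,"z":0,"wx":0,"wy":0,"wz":0,"claw":255},{"x":-0.15,"y":-0.45,"z":0,"wx":0,"wy":0,"wz":0,"claw":255},{"x":-0.2,"y":-0.6,"z":0,"wx":0,"wy":0,"wz":0,"claw":255},{"x":-0.25,"y":-0.75,"z":0,"wx":0,"wy":0,"wz":0,"claw":255},{"x":-0.3,"y":-0.9,"z":0,"wx":0,"wy":0,"wz":0,"claw":255},{"x":-0.3,"y":-1,"z":0,"wx":0,"wy":0,"wz":0,"claw":255},{"x":-0.3,"y":-1,"z":0,"wx":0,"wy":0,"wz":0,"claw":255},{"x":-0.3,"y":-1,"z":0,"wx":0,"wy":0,"wz":0,"claw":255},{"x":-0.3,"y":-1,"z":0,"wx":0,"wy":0,"wz":0,"claw":255}]'
python3 -m inch '[{"x":-0.05,"y":-0.15,"z":0,"wx":0,"wy":0,"wz":0,"claw":255},{"x":-0.1,"y":-0.3,"z":0,"wx":0,"wy":0,"wz":0,"claw":255},{"x":-0.15,"y":-0.45,"z":0,"wx":0,"wy":0,"wz":0,"claw":255},{"x":-0.2,"y":-0.6,"z":0,"wx":0,"wy":0,"wz":0,"claw":255},{"x":-0.25,"y":-0.75,"z":0,"wx":0,"wy":0,"wz":0,"claw":255},{"x":-0.3,"y":-0.9,"z":0,"wx":0,"wy":0,"wz":0,"claw":255},{"x":-0.3,"y":-1,"z":0,"wx":0,"wy":0,"wz":0,"claw":255},{"x":-0.3,"y":-1,"z":0,"wx":0,"wy":0,"wz":0,"claw":255},{"x":-0.3,"y":-1,"z":0,"wx":0,"wy":0,"wz":0,"claw":255},{"x":-0.3,"y":-1,"z":0,"wx":0,"wy":0,"wz":0,"claw":255}]'
python3 -m inch '[{"x":-0.05,"y":-0.15,"z":0,"wx":0,"wy":0,"wz":0,"claw":255},{"x":-0.1,"y":-0.3,"z":0,"wx":0,"wy":0,"wz":0,"claw":255},{"x":-0.15,"y":-0.45,"z":0,"wx":0,"wy":0,"wz":0,"claw":255},{"x":-0.2,"y":-0.6,"z":0,"wx":0,"wy":0,"wz":0,"claw":255},{"x":-0.25,"y":-0.75,"z":0,"wx":0,"wy":0,"wz":0,"claw":255},{"x":-0.28,"y":-0.9,"z":0,"wx":0,"wy":0,"wz":0,"claw":255},{"x":-0.28,"y":-1,"z":0,"wx":0,"wy":0,"wz":0,"claw":255},{"x":-0.28,"y":-1,"z":0,"wx":0,"wy":0,"wz":0,"claw":255},{"x":-0.28,"y":-1,"z":0,"wx":0,"wy":0,"wz":0,"claw":255},{"x":-0.28,"y":-1,"z":0,"wx":0,"wy":0,"wz":0,"claw":255}]'
python3 -c "
from h import *
s=snap('wrist','w21.png')"
```

```text
time_s: 72.85
position: [0.5595, 0.0523, 0.1317]
ee_rot: [[-0.999, 0.054, 0.0], [0.054, 0.999, 0.001], [-0.0, 0.001, -1.0]]
ft_force: [0.7, 0.3, -0.9]
opening: 0.132
time_s: 74.1
position: [0.5236, -0.0678, 0.1318]
ee_rot: [[-0.999, 0.054, 0.0], [0.054, 0.999, 0.001], [-0.0, 0.001, -1.0]]
ft_force: [0.2, 1.1, -0.7]
opening: 0.136
time_s: 75.35
position: [0.49, -0.1878, 0.1318]
ee_rot: [[-0.999, 0.054, 0.0], [0.054, 0.999, 0.001], [-0.0, 0.001, -1.0]]
ft_force: [0.2, 0.4, -0.5]
opening: 0.135
```

View pics/w21.png

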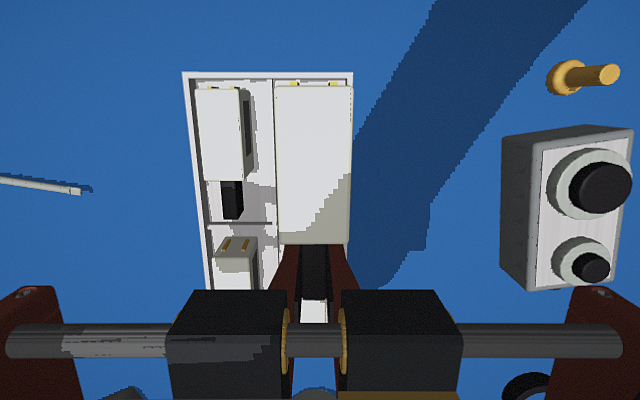

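```bash
python3 -m inch '[{"x":0,"y":-0.02,"z":0,"wx":0,"wy":0,"wz":0,"claw":255},{"x":0,"y":-0.03,"z":0,"wx":0,"wy":0,"wz":0,"claw":255},{"x":0,"y":-0.03,"z":-0.1,"wx":0,"wy":0,"wz":0,"claw":255},{"x":0,"y":-0.03,"z":-0.25,"wx":0,"wy":0,"wz":0,"claw":255},{"x":0,"y":-0.03,"z":-0.4,"wx":0,"wy":0,"wz":0,"claw":255},{"x":0,"y":-0.03,"z":-0.55,"wx":0,"wy":0,"wz":0,"claw":255},{"x":0,"y":-0.03,"z":-0.7,"wx":0,"wy":0,"wz":0,"claw":255},{"x":0,"y":-0.03,"z":-0.8,"wx":0,"wy":0,"wz":0,"claw":255},{"x":0,"y":-0.03,"z":-0.84,"wx":0,"wy":0,"wz":0,"claw":255},{"x":0,"y":-0.03,"z":-0.84,"wx":0,"wy":0,"wz":0,"claw":255}]'
python3 -c "
from h import *
s=snap('wrist','w22.png')
"
```

```text
time_s: 76.65
position: [0.4898, -0.1923, 0.0309]
ee_rot: [[-0.998, 0.055, 0.0], [0.055, 0.998, 0.001], [-0.0, 0.001, -1.0]]
ft_force: [-0.4, -0.7, -0.6]
opening: 0.135
```

View pics/w22.png

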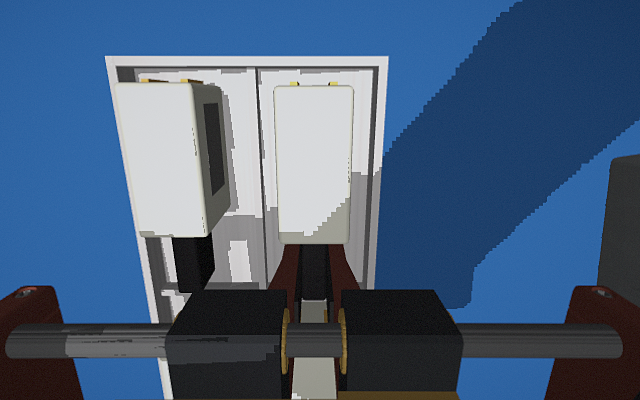

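Centred. I'll set it down, release and retreat, then check all four.

```bash
python3 -m inch '[{"x":0,"y":0,"z":-0.02,"wx":0,"wy":0,"wz":0,"claw":255},{"x":0,"y":0,"z":-0.03,"wx":0,"wy":0,"wz":0,"claw":255},{"x":0,"y":0,"z":-0.038,"wx":0,"wy":0,"wz":0,"claw":255},{"x":0,"y":0,"z":-0.04,"wx":0,"wy":0,"wz":0,"claw":255},{"x":0,"y":0,"z":-0.04,"wx":0,"wy":0,"wz":0,"claw":255},{"x":0,"y":0,"z":-0.04,"wx":0,"wy":0,"wz":0,"claw":210},{"x":0,"y":0,"z":-0.04,"wx":0,"wy":0,"wz":0,"claw":197},{"x":0,"y":0,"z":-0.04,"wx":0,"wy":0,"wz":0,"claw":197},{"x":0,"y":0,"z":0.02,"wx":0,"wy":0,"wz":0,"claw":197},{"x":0,"y":0,"z":0.12,"wx":0,"wy":0,"wz":0,"claw":197}]'
python3 -m inch '[{"x":0,"y":0,"z":0.2,"wx":0,"wy":0,"wz":0,"claw":197},{"x":0.05,"y":0.1,"z":0.4,"wx":0,"wy":0,"wz":0,"claw":197},{"x":0.1,"y":0.25,"z":0.6,"wx":0,"wy":0,"wz":0,"claw":230},{"x":0.15,"y":0.4,"z":0.8,"wx":0,"wy":0,"wz":0,"claw":255},{"x":0.2,"y":0.55,"z":0.85,"wx":0,"wy":0,"wz":0,"claw":255},{"x":0.25,"y":0.7,"z":0.85,"wx":0,"wy":0,"wz":0,"claw":255},{"x":0.3,"y":0.85,"z":0.85,"wx":0,"wy":0,"wz":0,"claw":255},{"x":0.4,"y":1,"z":0.85,"wx":0,"wy":0,"wz":0,"claw":255},{"x":0.42,"y":1,"z":0.85,"wx":0,"wy":0,"wz":0,"claw":255},{"x":0.42,"y":1,"z":0.85,"wx":0,"wy":0,"wz":0,"claw":255}]'
python3 -c "
from h import *
s=snap('wrist','w23.png');s=snap('scene','s23.png')
"
```

```text
time_s: 77.95
position: [0.4896, -0.1922, 0.0459]
ee_rot: [[-0.998, 0.055, -0.0], [0.055, 0.998, 0.001], [0.0, 0.001, -1.0]]
ft_force: [-1.1, 0.1, 0.4]
opening: 0.225
time_s: 79.2
position: [0.5402, -0.0728, 0.1471]
ee_rot: [[-0.998, 0.055, -0.0], [0.055, 0.998, -0.0], [0.0, -0.0, -1.0]]
ft_force: [1.2, 0.3, 0.2]
opening: 0.007
```

View pics/w23.png

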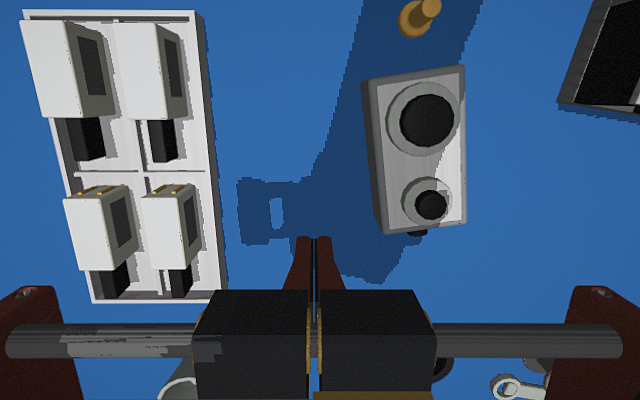

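View pics/s23.png

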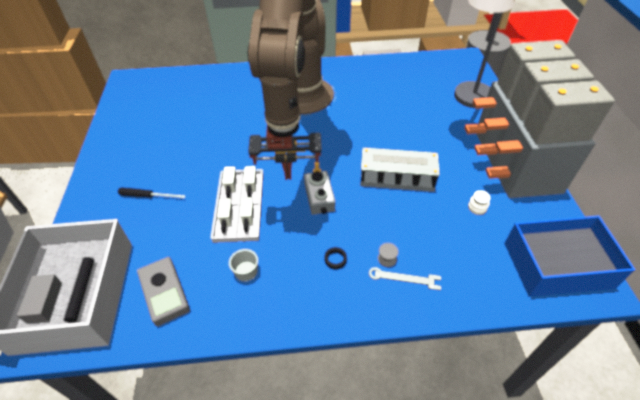

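```bash
python3 - <<'E'
from h import *
np.set_printoptions(precision=1,suppress=True,linewidth=200)
s=dict(np.load('/tmp/w23.png.npz'));P=cloud(s)*1000
x,y,z=P[...,0],P[...,1],P[...,2]
f=s['frame'].astype(int)
for b in [(80,210),(50,160)]: pass
# relay tops
m=(x>380)&(x<650)&(y<-140)&(y>-310)&(z>40)&(z<70)
k,l,st,c=cv2.connectedComponentsWithStats(m.astype(np.uint8))
for i in range(1,k):
    if st[i,4]>200:
        q=P[l==i]; A=np.c_[q[:,:2]-q[:,:2].mean(0),np.ones(len(q))]; top=q[q[:,2]>np.median(q[:,2])-2]
        A=np.c_[top[:,:2]-top[:,:2].mean(0),np.ones(len(top))]; co=np.linalg.lstsq(A,top[:,2],rcond=None)[0]
        print(st[i],rect(P/1000,l==i),'plane slope deg',np.degrees(co[:2]),'z',co[2])
# buttons
for u in (431,426): 
    print('row',[ (int(v),round(float(z[v,u]),1),int(f[v,u].sum()/3)) for v in range(172,236,3)])
print('col',[ (u,round(float(z[204,u]),1),int(f[204,u].sum()/3)) for u in range(398,462,3)])
g=f.sum(2)/3
m=(g<75)&(z>55)&(x>515)&(x<565)&(y>-10)&(y<40)
m=cv2.morphologyEx(m.astype(np.uint8),cv2.MORPH_OPEN,np.ones((3,3)))>0
print('small black',rect(P/1000,m),m.sum(),P[m].mean(0))
m=(g<75)&(z>55)&(x>450)&(x<505)&(y>-20)&(y<40)
m=cv2.morphologyEx(m.astype(np.uint8),cv2.MORPH_OPEN,np.ones((3,3)))>0
print('large black',rect(P/1000,m),m.sum(),P[m].mean(0))
im=cv2.imread('pics/w23.png'); cv2.imwrite('pics/w23c.png',cv2.resize(im[50:260,270:480],None,fx=2.8,fy=2.8,interpolation=2))
E
```

```text
[  19   20   70   98 4770] (array([ 430.4, -248.2]), array([31.9, 63.6]), 86.49) plane slope deg [-0.2 -0.4] z 47.50804473830176
[ 112   23   60   97 4516] (array([ 435.1, -187.7]), array([31.5, 63.3]), 86.95) plane slope deg [ 0.1 -0.3] z 47.62672479965229
[ 140  195   50   75 2930] (array([ 557.9, -194.9]), array([30.3, 64.3]), 87.04) plane slope deg [-0.  -0.3] z 47.729495724947924
[  63  196   56   75 3063] (array([ 555.2, -255.4]), array([31.6, 64.4]), 87.81) plane slope deg [-0.  -0.5] z 47.56412257884563
row [(172, 46.5, 134), (175, 44.9, 138), (178, 54.7, 65), (181, 55.8, 117), (184, 58.2, 117), (187, 56.7, 115), (190, 58.1, 24), (193, 65.9, 13), (196, 67.1, 27), (199, 67.5, 20), (202, 66.3, 24), (205, 67.3, 26), (208, 66.4, 24), (211, 67.5, 28), (214, 66.8, 22), (217, 68.5, 21), (220, 57.7, 103), (223, 56.5, 119), (226, 46.0, 88), (229, 1.1, 110), (232, -0.7, 107), (235, 0.8, 108)]
row [(172, 45.7, 138), (175, 45.4, 139), (178, 53.0, 64), (181, 57.6, 119), (184, 56.7, 119), (187, 57.9, 115), (190, 57.8, 70), (193, 62.8, 13), (196, 66.1, 28), (199, 68.6, 28), (202, 66.7, 28), (205, 67.3, 26), (208, 68.1, 26), (211, 66.6, 25), (214, 67.7, 22), (217, 66.4, 20), (220, 57.6, 125), (223, 56.8, 117), (226, 45.8, 85), (229, 26.0, 38), (232, 26.4, 8), (235, -0.2, 118)]
col [(398, 46.4, 139), (401, 49.3, 69), (404, 56.7, 119), (407, 56.7, 119), (410, 57.7, 117), (413, 57.6, 128), (416, 62.3, 13), (419, 66.8, 16), (422, 67.1, 27), (425, 68.4, 25), (428, 67.3, 27), (431, 67.3, 18), (434, 67.1, 22), (437, 68.3, 24), (440, 67.6, 30), (443, 67.0, 24), (446, 65.9, 28), (449, 57.1, 174), (452, 45.0, 203), (455, 45.5, 206), (458, 46.2, 206), (461, 45.7, 168)]
small black (array([532.3,  10.5]), array([44.7, 31.5]), 16.96) 6444 [528.1   2.1 208.6]
large black (array([476.5,  10.1]), array([34.7, 37.5]), 41.85) 2263 [476.7   8.3  66.7]
```

View pics/w23c.png

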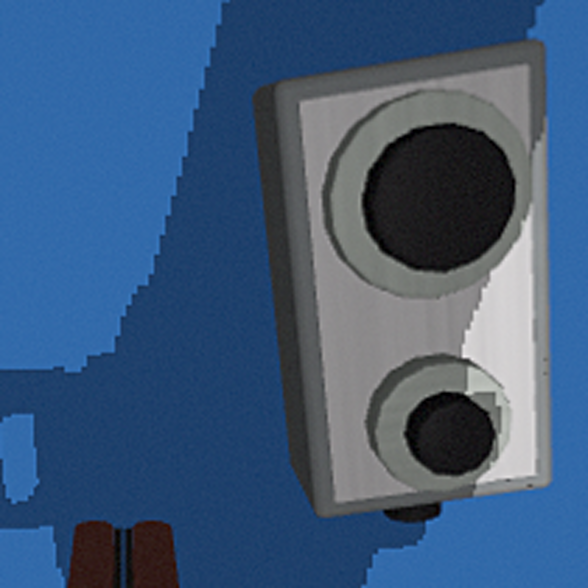

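All four relays are flat: tops at z ≈ 47.6 mm, slopes ≤ 0.5°. The small button's top is at about 67 mm and its collar at 57 mm, so the tips can press without touching the collar. Moving over it now.

```bash
python3 -m inch '[{"x":0,"y":0.15,"z":0,"wx":0,"wy":0,"wz":0,"claw":255},{"x":-0.01,"y":0.3,"z":0,"wx":0,"wy":0,"wz":0,"claw":255},{"x":-0.01,"y":0.45,"z":0,"wx":0,"wy":0,"wz":0,"claw":255},{"x":-0.01,"y":0.6,"z":-0.1,"wx":0,"wy":0,"wz":0,"claw":255},{"x":-0.01,"y":0.725,"z":-0.2,"wx":0,"wy":0,"wz":0,"claw":255},{"x":-0.01,"y":0.725,"z":-0.3,"wx":0,"wy":0,"wz":0,"claw":255},{"x":-0.01,"y":0.725,"z":-0.4,"wx":0,"wy":0,"wz":0,"claw":255},{"x":-0.01,"y":0.725,"z":-0.47,"wx":0,"wy":0,"wz":0,"claw":255},{"x":-0.01,"y":0.725,"z":-0.5,"wx":0,"wy":0,"wz":0,"claw":255},{"x":-0.01,"y":0.725,"z":-0.5,"wx":0,"wy":0,"wz":0,"claw":255}]'
python3 -c "
from h import *
s=snap('wrist','w24.png')
"
```

```text
time_s: 80.55
position: [0.539, 0.0144, 0.0873]
ee_rot: [[-0.998, 0.056, 0.0], [0.056, 0.998, 0.0], [-0.0, 0.0, -1.0]]
ft_force: [-0.9, 0.4, -0.2]
opening: -0.0
```

View pics/w24.png

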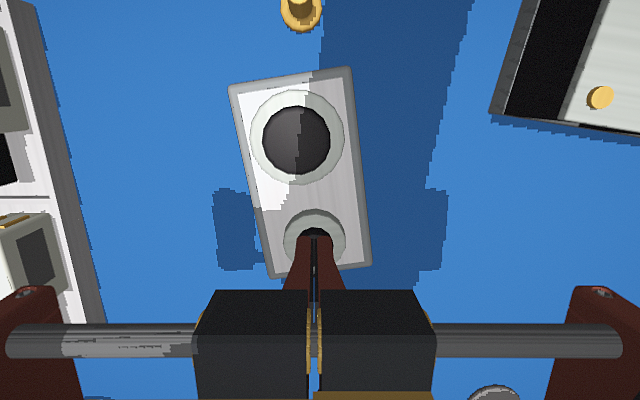

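```bash
python3 -m inch '[{"x":0,"y":0,"z":-0.03,"wx":0,"wy":0,"wz":0,"claw":255},{"x":0,"y":0,"z":-0.05,"wx":0,"wy":0,"wz":0,"claw":255},{"x":0,"y":0,"z":-0.07,"wx":0,"wy":0,"wz":0,"claw":255},{"x":0,"y":0,"z":-0.085,"wx":0,"wy":0,"wz":0,"claw":255},{"x":0,"y":0,"z":-0.095,"wx":0,"wy":0,"wz":0,"claw":255},{"x":0,"y":0,"z":-0.102,"wx":0,"wy":0,"wz":0,"claw":255},{"x":0,"y":0,"z":-0.107,"wx":0,"wy":0,"wz":0,"claw":255},{"x":0,"y":0,"z":-0.11,"wx":0,"wy":0,"wz":0,"claw":255},{"x":0,"y":0,"z":-0.11,"wx":0,"wy":0,"wz":0,"claw":255},{"x":0,"y":0,"z":-0.11,"wx":0,"wy":0,"wz":0,"claw":255}]'
```

```text
time_s: 81.85
position: [0.5392, 0.0149, 0.0753]
ee_rot: [[-0.998, 0.055, 0.001], [0.055, 0.998, 0.001], [-0.001, 0.001, -1.0]]
ft_force: [-3.6, 1.2, 13.7]
opening: 0.004
```

```bash
python3 -m inch '[{"x":0,"y":0,"z":-0.006,"wx":0,"wy":0,"wz":0,"claw":255},{"x":0,"y":0,"z":-0.012,"wx":0,"wy":0,"wz":0,"claw":255},{"x":0,"y":0,"z":-0.012,"wx":0,"wy":0,"wz":0,"claw":255},{"x":0,"y":0,"z":-0.012,"wx":0,"wy":0,"wz":0,"claw":255},{"x":0,"y":0,"z":-0.012,"wx":0,"wy":0,"wz":0,"claw":255},{"x":0,"y":0,"z":-0.012,"wx":0,"wy":0,"wz":0,"claw":255},{"x":0,"y":0,"z":-0.012,"wx":0,"wy":0,"wz":0,"claw":255},{"x":0,"y":0,"z":-0.012,"wx":0,"wy":0,"wz":0,"claw":255},{"x":0,"y":0,"z":-0.012,"wx":0,"wy":0,"wz":0,"claw":255},{"x":0,"y":0,"z":-0.012,"wx":0,"wy":0,"wz":0,"claw":255}]'
python3 -m inch '[{"x":0,"y":0,"z":0.03,"wx":0,"wy":0,"wz":0,"claw":255},{"x":0,"y":0,"z":0.08,"wx":0,"wy":0,"wz":0,"claw":255},{"x":0,"y":0,"z":0.15,"wx":0,"wy":0,"wz":0,"claw":255},{"x":0,"y":0,"z":0.3,"wx":0,"wy":0,"wz":0,"claw":255},{"x":0,"y":0,"z":0.45,"wx":0,"wy":0,"wz":0,"claw":255},{"x":0,"y":0,"z":0.6,"wx":0,"wy":0,"wz":0,"claw":255},{"x":0,"y":0,"z":0.75,"wx":0,"wy":0,"wz":0,"claw":255},{"x":0,"y":0,"z":0.9,"wx":0,"wy":0,"wz":0,"claw":255},{"x":0,"y":0,"z":1,"wx":0,"wy":0,"wz":0,"claw":255},{"x":0,"y":0,"z":1,"wx":0,"wy":0,"wz":0,"claw":255}]'
python3 - <<'E'
from h import *
s=snap('wrist','w25.png');t=snap('scene','s25.png');P=cloud(s)*1000
x,y,z=P[...,0],P[...,1],P[...,2]
for a,b in ((478,8.5),(539.5,14.3)):
    m=(np.hypot(x-a,y-b)<8)&(z<100); print(np.median(z[m]),m.sum())
E
```

```text
time_s: 83.1
position: [0.5393, 0.0149, 0.075]
ee_rot: [[-0.998, 0.055, 0.001], [0.055, 0.998, 0.002], [-0.001, 0.002, -1.0]]
ft_force: [-9.0, 0.2, 27.3]
opening: 0.006
time_s: 84.35
position: [0.5394, 0.0149, 0.1935]
ee_rot: [[-0.998, 0.055, 0.002], [0.055, 0.998, 0.001], [-0.002, 0.001, -1.0]]
ft_force: [-0.3, -0.4, 0.2]
opening: 0.006
66.99559776274657 308
67.09459821437147 251
```

View pics/w25.png

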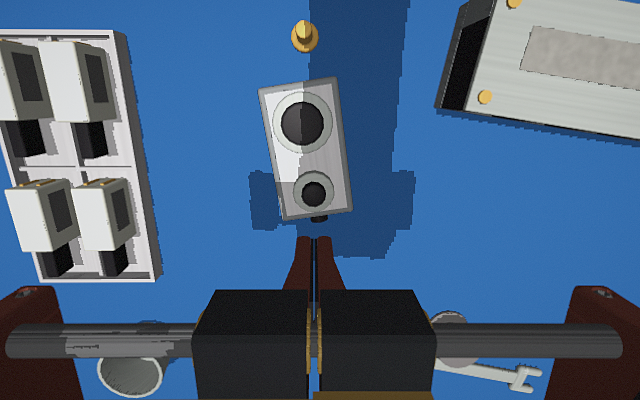

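View pics/s25.png

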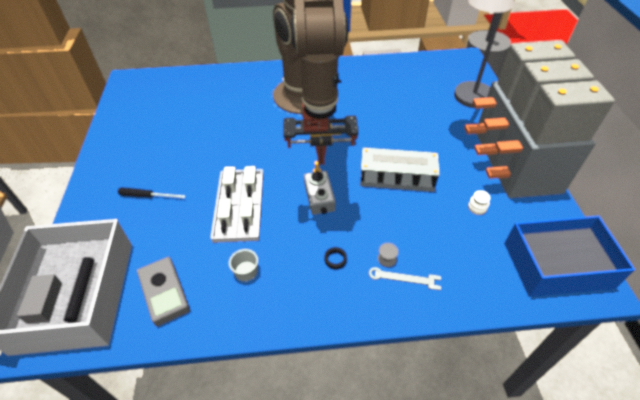

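Both buttons are back up with their tops at 67 mm. The four relays are in their compartments, the unit is empty, the bystanders look unmoved and the robot is clear. Handing in.

```bash
python3 -c "
from cell import *
print(job_done())"
```

```text
the job is handed in; nothing more can be done
None
```

The job is done and handed in at about 84 s, in the order asked. I pressed and released the discharge button, drew all four relays out by their tabs into separate tray compartments, then pressed and released the test button.

**Last checks:**
- **Relays:** their tops were level at about 47.6 mm with tilts up to 0.5°, so all four lie flat. That was measured before the test button; the final pictures still show them in place.
- **Unit and bench:** the unit is empty, the other things on the bench look unmoved, and the robot was touching nothing.
- **Buttons:** both reached their hard stop and came back up.

**What disagreed or went off plan:**
- **Button height:** the button tops measured about 67 mm, not the stated 63 mm. The fingers met the button stops about 4 mm higher than I expected.
- **Discharge force:** because of that, I pressed the discharge button with about 57 N at the wrist. The fingertips did the pressing, and it stayed under the 120 N wrist limit.
- **Relay 4:** it read about 5 mm aside in its bay before I gripped it, so I aimed at the measured place.
- **Refused move:** my first move command was refused for its format, and nothing moved.

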